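Pry the snap-fit cover off the burnisher

ROBOT

A 6-joint arm with a two-finger parallel gripper is mounted at the origin on the work surface. World frame = base frame: x ahead of the robot, y to its left, z up, the work surface at z = 0. Lengths are in m, angles in rad, forces in N, time in s.
With the tool pointing down it reaches from about 0.25 to 0.85 m from the base axis. Payload 12.5 kg.
Tool frame: the origin (TCP) lies midway between the tips of the shut fingers; the grasp point (between the pads) lies r.grip_point_offset behind it (r.grip_point_offset is the distance from the TCP to the grasp point, in m); y points along the fingers, x is the direction in which the jaws open and shut, and the axes are right-handed (so a half turn about y gives the same grasp; the last joint's range is limited). The gripper opens to 93 mm and grips with 3 to 60 N. Pads are 15 mm wide; open, the fingers measure 128 mm over their backs; the gripper's body (75 mm by 188 mm) begins 65 mm behind the grasp point.
Start: joints at [1.103, 0.351, 1.652, -0, 1.139, -0.085], TCP at [0.205, 0.51, 0.219] pointing down, gripper open.
Joint ranges: [-2.75, 2.75], [-0.79, 2.1], [0.01, 2.65], [-1.57, 4.71], [0.07, 3.14], [-2.87, 2.87]. Speed limits (rad/s): [2.22, 2.22, 2.79, 3.14, 3.14, 3.14].

INTERFACE

Orientations are given as a rotation vector (axis times angle).
In Python, from cell import monitor, snapshot, ticket, r gives the robot as it stands.
- The arm moves only by the shell command python3 -m inch 'ROWS' [FORCE]. ROWS is JSON, a list that holds one entry, the list of rows, each a list of 7 numbers: the turn, a rotation vector about the tool's x, y, z in rad, then the shift along the tool's x, y, z in m, then the opening, from 0 (shut) to 1 (fully open). In form: [[[wx, wy, wz, dx, dy, dz, gripper], ...]]. A call has 1 to 20 rows; each row is the pose to reach, as a shift and turn from the pose commanded when the call began, along the tool's axes at that moment; what a row does not reach only later rows make up. A row lasts 1/12 s, in which the tool goes at most 41.7 mm and 7.16 degrees, less where a joint would pass 70% of its speed; a pose out of reach is approached as far as the arm can. A call with a gripper value outside its range is refused whole. The fingers move at their own pace and stop on an object; FORCE is the grip in N (left out, the last holds). Time passes only in rows, so rows that repeat a pose let the fingers close. It gives the time, the measured TCP pose, the force and the opening at its end, in the units of the state.
- monitor.state(): the state, without advancing time (a new reading comes with each control period).
- snapshot(name): name is "side" or "top"; returns a dict with "color" (480x640x3 uint8, red, green, blue), "fx", "fy", "cx", "cy" (pixels), "R" (3x3) and "t" (3): a world point X has camera coordinates R X + t. Camera axes: x right, y down, z forward; pixel columns grow to the right and rows downward; lengths in m; the calibration is good to about 2 mm. A picture is of the moment at which its call begins. There is no depth.
- ticket.sign_off(): hands the job in, once; it reports no verdict.
The state is a dict: "clock": time; "joints": joint angles; "dq": joint speeds; "tau": joint torques, N m; "position": TCP position; "tcp_rot": TCP orientation; "ft_force": force on the tool from outside, world axes, zero at the start; "wrist_torque": the same for the moment, N m; "width": opening from 0.0 (shut) to 1.0 (fully open).
Only numpy, scipy, OpenCV 4.12 (cv2) and the standard library are available. Lean on these libraries where they do the work, as an engineer would, in place of code of your own. Each camera call takes 0.05 s, during which the arm holds its last target.

TASK

Take the flat pry tool, push its blade into the notch at the end of the burnisher's snap-fit cover and lever the cover's end up until it pops loose. Put the tool back down on the bench, then lift the cover off and set it down, top side up, on the middle of the cork mat without dropping it; leave the other things on the bench undisturbed.

Things in the scene. Friction and masses are not known exactly. Their poses are not given: they have to be found in the camera images.
- burnisher: Fixed burnishing machine; origin under the centre of its grey housing, 160 (x) x 100 (y) x 80 mm high, flat steel top. Motor and wooden wheel stick out to +y up to y = 197 mm, none higher than 80 mm. The cover sits on top, axes as the housing's, its underside at z = 80 mm; under it a fixed drive block 74 x 42 x 12 mm, centred at x = 12 mm.
- ledge (a point): Middle of the housing's front (-x) upper edge, 80 mm above the bench, 80 mm to -x of the housing's origin. The bare strip of steel top from this edge to the cover's end is 15 mm wide; the edge is the fulcrum for the pry tool. Axes as the burnisher's.
- cover_center (a point): Centre, half-way up, of the loose grey plastic cap 120 (x) x 64 (y) x 32 mm high, 0.16 kg, open below, a low rib on top at the notch end; +x points away from the notch. Sprung catches hold the notch end down (about 20 N in the notch, 5 to 9 N at the tool's handle). Raised 7 mm at the notch it pops, then stays propped up 11 mm there, tilted 5 degrees, and lifts off freely; let go earlier it snaps back.
- cover_notch (a point): Mouth of the pry notch in the cover's -x end, on that end's face, 4.5 mm above the underside, 60 mm to -x of the cover's centre. Notch 40 mm wide (y), 9 mm high (floor: the housing's steel top; roof: the cover), roof 24 mm deep; the drive block stops a blade 30 mm in. Axes as the cover's.
- tool_grip (a point): Centre of the pry tool's handle, 13 mm above the bench as it lies. Tool 180 mm long, 0.13 kg: square wooden handle 100 x 26 x 26 mm, straight flat steel blade 20 mm wide (y), 4 mm thick (z), at half the handle's height. x points from handle to blade, z up.
- tool_tip (a point): End of the pry tool's blade, mid-width and mid-thickness, 130 mm to +x of the handle's centre. Same axes as the tool.
- mat_top (a point): Centre of the top face of the cork mat, a fixed tan rectangle 200 (x) x 150 (y) x 4 mm on the bench to the right of the burnisher. z up.
- glue_pot: Bystander: amber glass pot with black cap, 68 mm across, 105 mm high; origin at the centre of its underside.
- tape_roll: Bystander: roll of pale tape lying flat, 110 mm across, 22 mm high; origin at the centre of its underside.
- mallet: Bystander: wooden mallet lying down, head 52 mm thick and 80 mm long (y), handle to +x reaching 196 mm from the origin, which is under the middle of the head.

How it is judged:
By the outcome, as a careful person would: the job done as asked, in the order asked, and still so for the second after the job is handed in, with the robot touching nothing.
It also fails if it takes over 61 s, if anything falls off the work surface, if the arm or the gripper's body presses on something with over 40 N, if the wrist force passes 120 N, or if a joint passes its speed limit or range.

## Working session

There is one attempt and no reset: what is moved stays moved. The work goes in short steps, Python scripts to look and compute and a shell command to move; the robot and the scene stay as the last step left them, time stands still between calls to the robot, and variables do not carry over. Pictures are saved under pics/ and viewed, and the job is handed in when it is done.

```bash
ls; mkdir -p pics
python3 - <<'E'
from cell import monitor, snapshot, ticket, r
import cv2
print(monitor.state()); print(r.grip_point_offset)
for n in("side","top"):
    s=snapshot(n); cv2.imwrite(f"pics/{n}0.png",s["color"][:,:,::-1]); print(n,s["fx"],s["fy"],s["cx"],s["cy"],s["R"],s["t"])
E
```

```text
pics
{'clock': 0.0, 'joints': array([ 1.10342318e+00,  3.51259568e-01,  1.65242968e+00, -1.66318788e-05,
        1.13911920e+00, -8.46094164e-02]), 'dq': array([ 2.60051513e-04,  1.39395197e-03,  1.70518002e-03, -6.87072841e-04,
       -5.42171894e-04,  5.51628120e-05]), 'tau': array([ 2.92072305e-03, -4.97337914e+01, -2.85253036e+01,  7.00741704e-02,
        2.57267815e-02, -1.11932895e-04]), 'position': array([0.20524165, 0.50988793, 0.21808653]), 'tcp_rot': array([-1.36693075, -0.92200931,  0.92374735]), 'ft_force': array([ 0.73934221, -0.18510379,  0.48386906]), 'wrist_torque': array([ 0.03337399, -0.02001995,  0.00557954]), 'width': 0.9987710070191744}
0.0188
side 590.6805636424834 590.6805636424834 315.32856533973995 236.30287862065305 [[ 8.30381422e-01 -5.57195091e-01  5.70122482e-04]
 [-3.76954577e-01 -5.62523981e-01 -7.35847822e-01]
 [ 4.10331502e-01  6.10819450e-01 -6.77146703e-01]] [-0.45044098  0.29925222  0.92085417]
top 526.8925086066289 526.8925086066289 319.29778340676984 243.40326806875683 [[-0.00108806 -0.99999873 -0.00116154]
 [-0.99288258  0.00121865 -0.1190911 ]
 [ 0.11909237  0.00102369 -0.99288265]] [0.0097175  0.56401313 1.28503014]
```

View pics/side0.png

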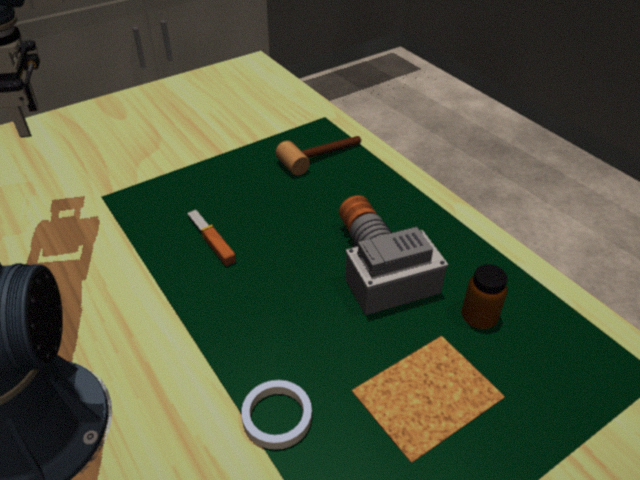

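View pics/top0.png

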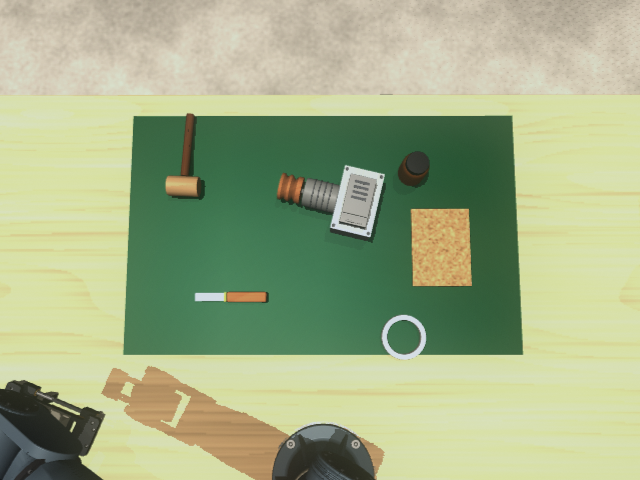

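Top view: the tool's handle is at about (247,297) with the blade toward the left, to (195,297). The burnisher is at (358,202) with its notch end at the lower side. The mat is at (441,247), the tape at (404,337) and the glue pot at (414,168). The side view agrees.

```bash
cat > h.py <<'E'
import numpy as np, cv2
from cell import monitor, snapshot, ticket, r
from scipy.spatial.transform import Rotation as Ro
np.set_printoptions(precision=4,suppress=True)
def ray(s,u,v):
    d=np.array([(u-s["cx"])/s["fx"],(v-s["cy"])/s["fy"],1.]); R=np.array(s["R"]);t=np.array(s["t"])
    return -R.T@t, R.T@d
def onz(s,u,v,z):
    o,d=ray(s,u,v); return o+d*(z-o[2])/d[2]
def proj(s,X):
    c=np.array(s["R"])@np.array(X)+np.array(s["t"]); return s["fx"]*c[0]/c[2]+s["cx"], s["fy"]*c[1]/c[2]+s["cy"]
def crop(s,u0,v0,u1,v1,k,name):
    c=cv2.resize(s["color"][v0:v1,u0:u1],None,fx=k,fy=k,interpolation=cv2.INTER_CUBIC); cv2.imwrite("pics/"+name,c[:,:,::-1])
def rect(mask):
    cs,_=cv2.findContours(mask.astype(np.uint8),cv2.RETR_EXTERNAL,cv2.CHAIN_APPROX_NONE)
    c=max(cs,key=cv2.contourArea); return c
E
python3 - <<'E'
from h import *
s=snapshot("top"); cl=s["color"].astype(int); hsv=cv2.cvtColor(s["color"],cv2.COLOR_RGB2HSV)
def reg(u0,v0,u1,v1):
    m=np.zeros((480,640),bool); m[v0:v1,u0:u1]=1; return m
notgreen=~((hsv[...,0]>55)&(hsv[...,0]<90)&(hsv[...,1]>90))
def worldrect(m,z,n):
    c=rect(m); P=np.array([onz(s,u,v,z)[:2] for u,v in c[:,0]],np.float32)
    q=cv2.minAreaRect(P*1000); print(n,q, cv2.boundingRect(c)); print(cv2.boxPoints(q)); return q
worldrect(notgreen&reg(180,280,280,315),0.013,"tool")
h=notgreen&reg(180,280,280,315)&(cl[...,0]-cl[...,2]>60); worldrect(h,0.026,"handle@26")
b=notgreen&reg(180,280,224,315)&(cl[...,0]-cl[...,2]<60); worldrect(b,0.015,"blade")
worldrect(notgreen&reg(400,200,480,300),0.004,"mat")
w=(cl.min(-1)>170)&reg(320,150,400,250); worldrect(w,0.08,"housingtop")
crop(s,310,150,410,250,6,"b1.png"); crop(s,180,270,290,320,6,"t1.png")
s2=snapshot("side"); crop(s2,330,190,460,320,5,"b2.png")
E
```

```text
tool ((432.43328857421875, 232.43795776367188), (183.77635192871094, 27.504119873046875), 89.93606567382812) (194, 291, 74, 12)
[[418.5787 140.5652]
 [446.0828 140.5345]
 [446.2879 324.3107]
 [418.7838 324.3414]]
handle@26 ((432.1405334472656, 195.33734130859375), (102.3461685180664, 22.283639907836914), 89.93695068359375) (224, 292, 42, 10)
[[420.9424 144.1766]
 [443.226  144.152 ]
 [443.3387 246.4981]
 [421.055  246.5227]]
blade ((432.45074462890625, 287.21551513671875), (73.26881408691406, 22.47115135192871), 89.936767578125) (194, 292, 30, 10)
[[421.1747 250.5935]
 [443.6459 250.5687]
 [443.7267 323.8375]
 [421.2556 323.8623]]
mat ((558.8670654296875, -300.6707763671875), (201.07382202148438, 152.94012451171875), 0.08984742313623428) (410, 208, 62, 79)
[[ 458.2103 -224.3585]
 [ 458.4502 -377.2984]
 [ 659.5238 -376.9831]
 [ 659.2839 -224.0432]]
housingtop ((663.7701416015625, -83.38520812988281), (99.04889678955078, 159.0174102783203), 76.33570098876953) (331, 166, 53, 71)
[[ 574.8126 -112.7254]
 [ 729.3292 -150.2905]
 [ 752.7277  -54.045 ]
 [ 598.2111  -16.4799]]
```

View pics/b1.png

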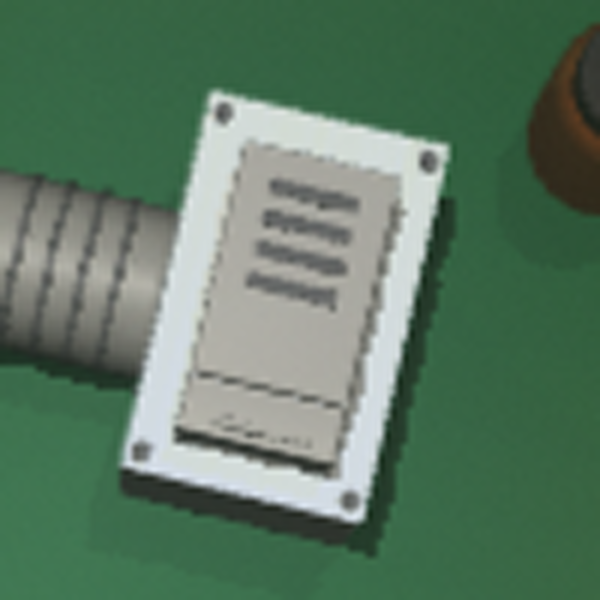

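View pics/b2.png

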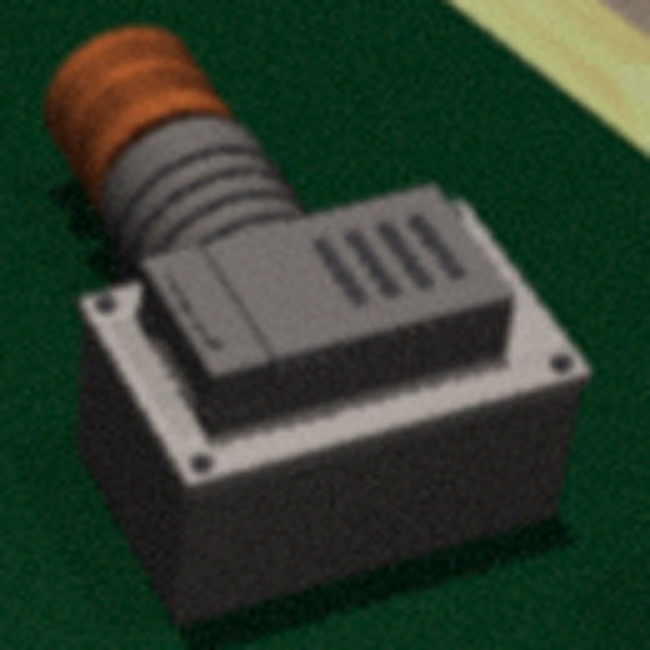

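View pics/t1.png

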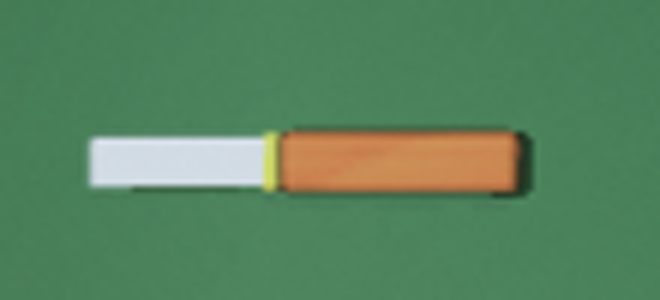

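```bash
cat >> h.py <<'E'
def pose():
    q=monitor.state(); return np.array(q["position"]),Ro.from_rotvec(q["tcp_rot"]).as_matrix(),q
def down(yaw,pitch=0,flip=1):
    # object frame: x forward (yaw), gripper points down, jaws along object's y; pitch>0 = x end up
    O=Ro.from_euler("ZY",[yaw,-pitch],degrees=True).as_matrix()
    j=O[:,1]*flip; y=-O[:,2]; return np.column_stack([j,y,np.cross(j,y)])
def delta(p,R):
    p0,R0,q=pose(); w=Ro.from_matrix(R0.T@R).as_rotvec(); d=R0.T@(np.array(p)-p0)
    print("delta w",w.round(3),"d",d.round(4),"deg",np.degrees(np.linalg.norm(w)).round(1),"dist",np.linalg.norm(d).round(3))
E
python3 - <<'E'
from h import *
p,R,q=pose(); print(p);print(R)
for f in(1,-1):
    print("flip",f); delta([.4323,.194,.10],down(90,0,f)); 
    print("rel yaw to burnisher", Ro.from_matrix(R.T@down(-13.67,0,f)).as_rotvec(),"mat", Ro.from_matrix(R.T@down(0,0,f)).as_rotvec())
E
```

```text
[0.2053 0.51   0.2183]
[[ 0.3735 -0.0003 -0.9276]
 [ 0.9276 -0.0006  0.3735]
 [-0.0007 -1.      0.0001]]
flip 1
delta w [-0.001 -1.954 -0.   ] d [-0.2083  0.1184 -0.3286] deg 111.9 dist 0.407
rel yaw to burnisher [-0.0001 -0.1442 -0.0007] mat [-0.0002 -0.3828 -0.0006]
flip -1
delta w [ 0.     1.188 -0.001] d [-0.2083  0.1184 -0.3286] deg 68.1 dist 0.407
rel yaw to burnisher [ 0.001   2.9974 -0.0002] mat [ 0.0009  2.7588 -0.0003]
```

```bash
python3 -m inch '[[[0,0.12,0,-0.021,0.012,-0.033,1],[0,0.24,0,-0.042,0.024,-0.066,1],[0,0.36,0,-0.062,0.036,-0.099,1],[0,0.48,0,-0.083,0.047,-0.131,1],[0,0.59,0,-0.104,0.059,-0.164,1],[0,0.71,0,-0.125,0.071,-0.197,1],[0,0.83,0,-0.146,0.083,-0.23,1],[0,0.95,0,-0.167,0.095,-0.263,1],[0,1.07,0,-0.188,0.107,-0.296,1],[0,1.188,0,-0.208,0.118,-0.3286,1],[0,1.188,0,-0.208,0.118,-0.3286,1],[0,1.188,0,-0.208,0.118,-0.3286,1],[0,1.188,0,-0.208,0.118,-0.3286,1]]]' 40
python3 - <<'E'
from h import *
p,R,q=pose(); print(p,q["joints"],q["clock"]);print(R); delta([.4323,.194,.004],down(90,0,-1))
E
```

```text
clock: 1.28
position: [0.4323, 0.1947, 0.1006]
tcp_rot: [-1.571, -0.0, 0.001]
ft_force: [0.7, 0.3, 0.8]
width: 1.004
[0.4323 0.1947 0.1006] [0.3248 0.3862 1.9474 0.0002 0.8084 0.324 ] 1.2833
[[ 1.     -0.0004 -0.0007]
 [ 0.0007  0.      1.    ]
 [-0.0004 -1.      0.    ]]
delta w [-0.     0.001 -0.   ] d [ 0.      0.0966 -0.0007] deg 0.0 dist 0.097
```

```bash
python3 -m inch '[[[0,0,0,0,0.03,0,1],[0,0,0,0,0.06,0,1],[0,0,0,0,0.085,0,1],[0,0,0,0,0.0965,0,1],[0,0,0,0,0.0965,0,1],[0,0,0,0,0.0965,0,0.25],[0,0,0,0,0.0965,0,0.2],[0,0,0,0,0.0965,0,0.15],[0,0,0,0,0.0965,0,0.1],[0,0,0,0,0.0965,0,0.1],[0,0,0,0,0.0965,0,0.1],[0,0,0,0,0.0965,0,0.1]]]' 50
python3 - <<'E'
from h import *
p,R,q=pose(); print(p,q["joints"],q["clock"])
s=snapshot("side"); crop(s,150,150,310,290,5,"g1.png")
E
```

```text
clock: 2.28
position: [0.4327, 0.1945, 0.0044]
tcp_rot: [-1.571, -0.0, -0.0]
ft_force: [0.7, 0.0, 0.4]
width: 0.544
[0.4327 0.1945 0.0044] [0.3243 0.5704 1.9835 0.     0.5873 0.3244] 2.2833
```

View pics/g1.png

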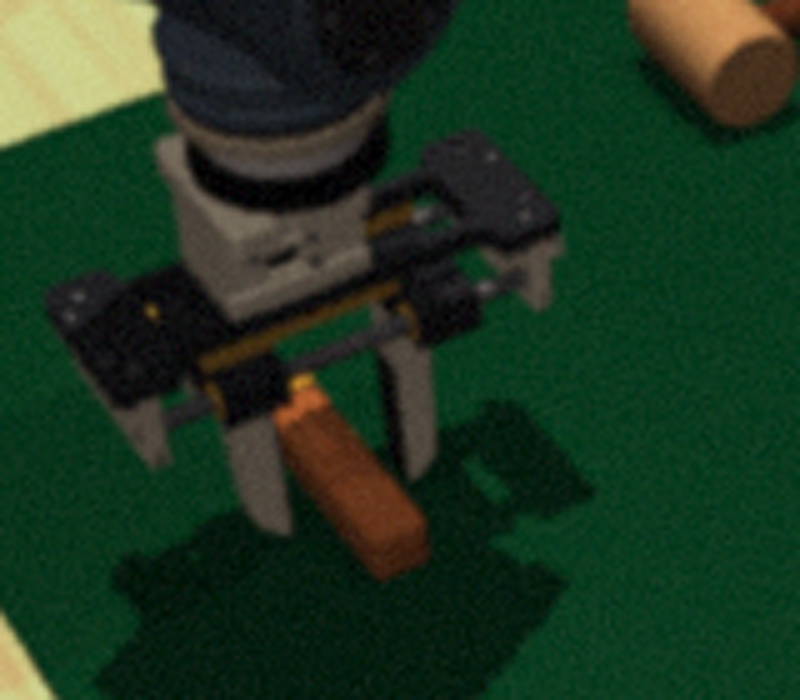

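The fingers are still closing around the handle, with both pads well placed.

```bash
python3 -m inch '[[[0,0,0,0,0,0,0.1],[0,0,0,0,0,0,0.1],[0,0,0,0,0,0,0.1],[0,0,0,0,0,0,0.1],[0,0,0,0,0,0,0.1],[0,0,0,0,0,0,0.1],[0,0,0,0,0,0,0.1]]]' 55
python3 - <<'E'
from h import *
p,R,q=pose(); print(p,q["joints"],q["clock"],q["width"])
E
```

```text
clock: 2.92
position: [0.4325, 0.1945, 0.0041]
tcp_rot: [-1.571, -0.0, 0.0]
ft_force: [0.5, -0.7, -0.2]
width: 0.276
[0.4325 0.1945 0.0041] [ 0.3244  0.571   1.9836 -0.0001  0.5871  0.3244] 2.9167 0.27642570872521355
```

```bash
cat >> h.py <<'E'
YAW=-13.67; C=np.array([.6638,-.0834,0]); u=np.array([np.cos(np.radians(YAW)),np.sin(np.radians(YAW)),0]); L=C-.08*u+np.array([0,0,.08])
def tcp_for_tip(T,yaw,pitch):
    R=down(yaw,pitch,-1); O=np.column_stack([-R[:,0],np.cross(-R[:,1],-R[:,0]),-R[:,1]]) 
    O[:,1],O[:,0]=O[:,0].copy(),O[:,1].copy()  # x fwd,y left,z up
    return np.array(T)-.1295*O[:,0]-.0089*O[:,2],R
E
python3 - <<'E'
from h import *
for yaw,pi in((90,0),(0,20)):
    R=down(yaw,pi,-1); y=-R[:,0]; z=-R[:,1]; print(np.cross(y,z), tcp_for_tip([0,0,0],yaw,pi)[0])
p,R=tcp_for_tip(L-.04*u+[0,0,.04],YAW,0); print(p); delta(p,R)
E
```

```text
[ 0.  1. -0.] [ 0.      0.1295 -0.0089]
[0.9397 0.     0.342 ] [0.1247 0.     0.0359]
[ 0.673  -0.0856  0.1111]
delta w [0.    1.809 0.   ] d [ 0.2405 -0.107  -0.2802] deg 103.7 dist 0.384
```

```bash
cat >> h.py <<'E'
def tcp_for_tip(T,yaw,pitch):
    R=down(yaw,pitch,-1); z=-R[:,1]; x=np.cross(-R[:,0],z)
    return np.array(T)-.1295*x-.0089*z,R
E
python3 - <<'E'
from h import *
p,R=tcp_for_tip(L-.04*u+[0,0,.04],YAW,0); print(p); delta(p,R)
E
```

```text
[ 0.4214 -0.0244  0.1111]
delta w [0.    1.809 0.   ] d [-0.0112 -0.107  -0.2189] deg 103.7 dist 0.244
```

```bash
python3 -m inch '[[[0,0,0,0,-0.02,0,0.1],[0,0,0,0,-0.05,0,0.1],[0,0,0,0,-0.08,0,0.1],[0,0,0,0,-0.107,0,0.1],[0,0.12,0,-0.001,-0.107,-0.015,0.1],[0,0.24,0,-0.001,-0.107,-0.029,0.1],[0,0.36,0,-0.002,-0.107,-0.044,0.1],[0,0.48,0,-0.003,-0.107,-0.058,0.1],[0,0.6,0,-0.004,-0.107,-0.073,0.1],[0,0.72,0,-0.004,-0.107,-0.088,0.1],[0,0.84,0,-0.005,-0.107,-0.102,0.1],[0,0.96,0,-0.006,-0.107,-0.117,0.1],[0,1.08,0,-0.007,-0.107,-0.131,0.1],[0,1.2,0,-0.007,-0.107,-0.146,0.1],[0,1.32,0,-0.008,-0.107,-0.161,0.1],[0,1.44,0,-0.009,-0.107,-0.175,0.1],[0,1.56,0,-0.01,-0.107,-0.19,0.1],[0,1.68,0,-0.01,-0.107,-0.204,0.1],[0,1.77,0,-0.011,-0.107,-0.215,0.1],[0,1.809,0,-0.0112,-0.107,-0.2189,0.1]]]' 55
python3 -m inch '[[[0,0,0,0,0,0,0.1],[0,0,0,0,0,0,0.1]]]'
python3 - <<'E'
from h import *
p,R,q=pose(); print(p,q["joints"],q["clock"],q["width"])
p,R=tcp_for_tip(L-.04*u+[0,0,.0045],YAW,0); print(p); delta(p,R)
s=snapshot("side"); crop(s,240,150,460,320,3,"i1.png")
t=snapshot("top"); crop(t,250,150,410,310,4,"i2.png")
E
```

```text
clock: 4.58
position: [0.421, -0.0255, 0.1111]
tcp_rot: [-1.084, 1.387, -1.387]
ft_force: [0.1, -0.0, -1.8]
width: 0.276
clock: 4.75
position: [0.4212, -0.0244, 0.1111]
tcp_rot: [-1.088, 1.382, -1.382]
ft_force: [0.8, -0.1, -1.5]
width: 0.275
[ 0.4212 -0.0244  0.1111] [-0.1683  0.2863  2.067   0.0001  0.7886  1.6396] 4.75 0.2752347138701797
[ 0.4214 -0.0244  0.0756]
delta w [ 0.     0.001 -0.   ] d [0.     0.0355 0.0002] deg 0.1 dist 0.035
```

View pics/i1.png

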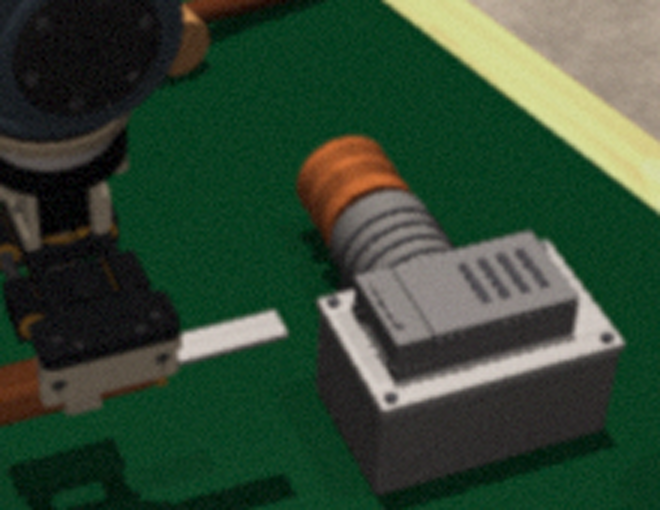

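View pics/i2.png

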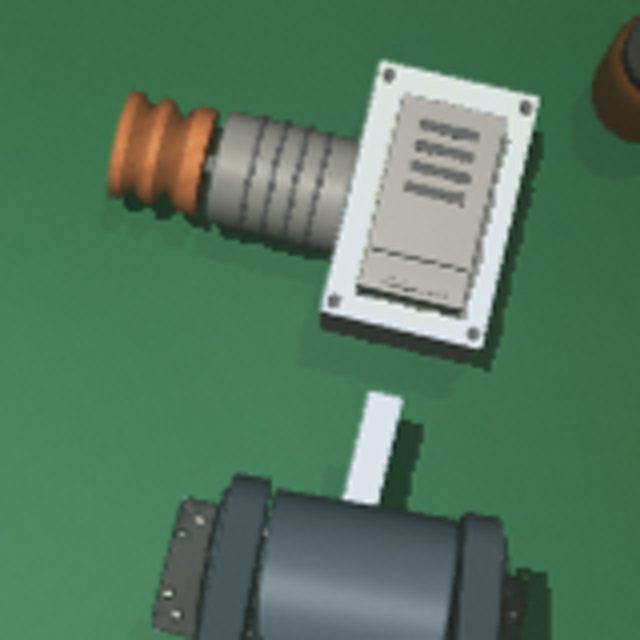

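Run:
```python
from h import *
t=snapshot("top"); s=snapshot("side")
T=L-.04*u+[0,0,.04]; v=np.cross([0,0,1],u); print(T)
for n,c in(("top",t),("side",s)):
    for a in(.01,-.01): print(n,np.round(proj(c,T+a*v+[0,0,.002]),1))
# measured corners
for c,pts in((t,[(250+366/4,150+391/4),(250+402/4,150+399/4)]),):
    for p in pts: print(onz(c,*p,.122))
for p in [(240+277/3,150+311/3),(240+288/3,150+331/3)]: print(p,onz(s,*p,.122))
```

```text
[ 0.5472 -0.055   0.12  ]
top [342.6 245. ]
top [350.9 247. ]
side [333.1 252.2]
side [337.4 259.7]
[ 0.5432 -0.0428  0.122 ]
[ 0.5384 -0.0637  0.122 ]
(332.3333333333333, 253.66666666666669) [ 0.5462 -0.0476  0.122 ]
(336.0, 260.3333333333333) [ 0.542  -0.0647  0.122 ]
```

```bash
cat >> h.py <<'E'
from scipy.optimize import least_squares
def tri(obs): # [(cam,u,v)]
    f=lambda X: np.concatenate([np.subtract(proj(c,X),(a,b)) for c,a,b in obs])
    r_=least_squares(f,[.5,0,.1]); return r_.x, r_.fun
E
python3 - <<'E'
from h import *
t=snapshot("top"); s=snapshot("side")
def bl(c,u0,v0,u1,v1,th,n):
    m=c["color"].min(-1)>th; z=np.zeros_like(m); z[v0:v1,u0:u1]=m[v0:v1,u0:u1]
    k=rect(z); q=cv2.minAreaRect(k); print(n,q,'\n',cv2.boxPoints(q)); return k
bl(t,330,240,360,275,150,"t"); bl(s,290,245,340,275,120,"s")
crop(s,280,235,350,285,10,"i3.png"); crop(t,320,235,370,285,10,"i4.png")
E
```

```text
t ((342.85296630859375, 261.5882568359375), (8.246211051940918, 27.406526565551758), 14.03624439239502) 
 [[335.5294 273.8824]
 [342.1765 247.2941]
 [350.1765 249.2941]
 [343.5294 275.8824]]
s ((315.8611755371094, 261.0360107421875), (8.962932586669922, 36.64046859741211), 75.46554565429688) 
 [[297.0026 261.2957]
 [332.4704 252.1003]
 [334.7198 260.7764]
 [299.2519 269.9717]]
```

View pics/i3.png

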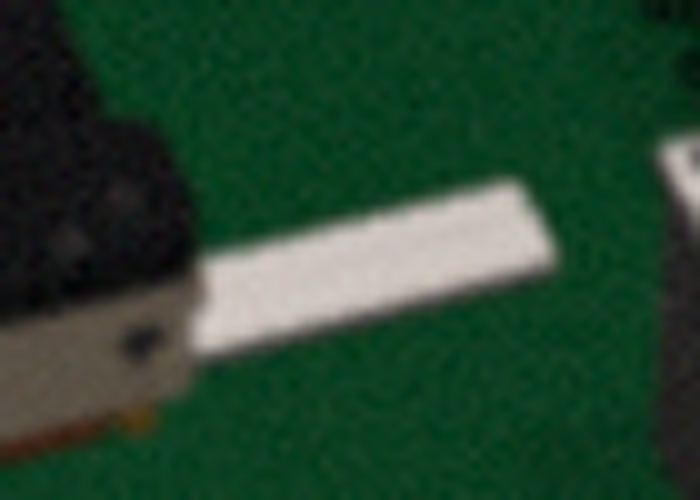

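View pics/i4.png

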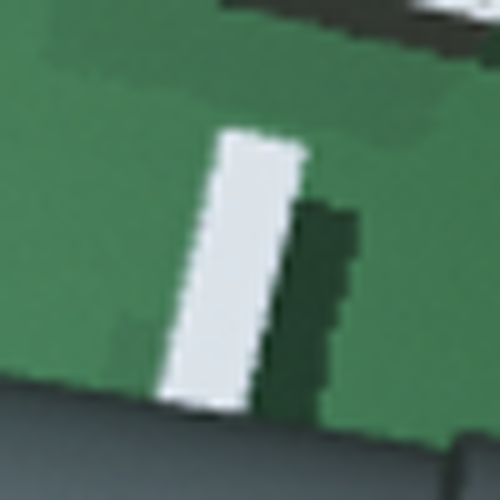

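Run:
```python
from h import *
t=snapshot("top"); s=snapshot("side")
print(tri([(t,341.4,247.3),(s,331.6,252.4)])); print(tri([(t,350.2,249.5),(s,335.2,261.2)]))
# housing top corners, same method: +y front and -y front, and -y rear
v=np.cross([0,0,1],u)
for a,b in((-.08,.05),(-.08,-.05),(.08,-.05),(.08,.05)):
    X=C+a*u+b*v+[0,0,.08]; print(X,np.round(proj(t,X),1),np.round(proj(s,X),1))
crop(s,340,230,460,320,6,"i5.png");
```

```text
(array([ 0.5461, -0.0436,  0.1217]), array([ 0.4321, -0.7789, -0.6628,  0.0941]))
(array([ 0.5403, -0.0637,  0.1199]), array([ 0.2412, -0.4324, -0.3633,  0.0519]))
[ 0.5979 -0.0159  0.08  ] [329.6 227.2] [344.8 249.1]
[ 0.5742 -0.1131  0.08  ] [369.8 236.9] [366.5 286.3]
[ 0.7297 -0.1509  0.08  ] [384.4 174. ] [447.1 263.9]
[ 0.7534 -0.0537  0.08  ] [344.7 164.7] [421.3 229.4]
```

View pics/i5.png

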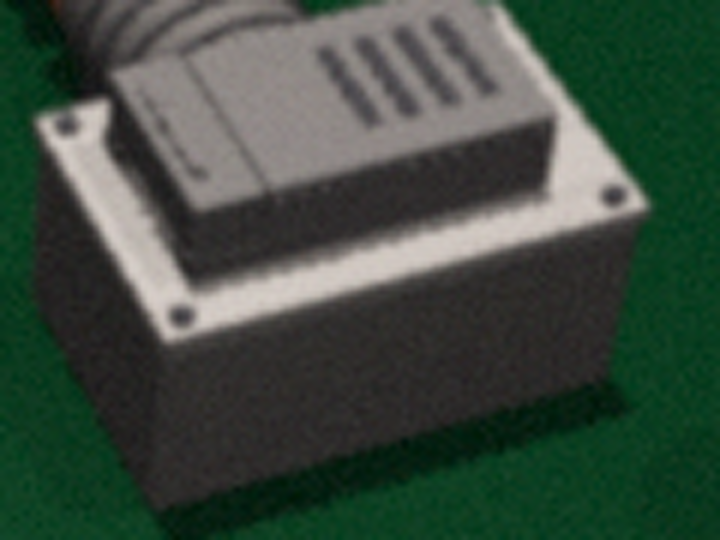

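```bash
python3 -m inch '[[[0,0.001,0,0,0.012,0,0.1],[0,0.001,0,0,0.025,0,0.1],[0,0.001,0,0,0.0352,0.01,0.1],[0,0.001,0,0,0.0352,0.025,0.1],[0,0.001,0,0,0.0352,0.035,0.1],[0,0.001,0,0,0.0352,0.035,0.1],[0,0.001,0,0,0.0352,0.035,0.1]]]'
python3 - <<'E'
from h import *
p,R,q=pose(); print(p,q["ft_force"],q["clock"])
s=snapshot("side"); crop(s,290,220,410,310,6,"j1.png")
t=snapshot("top"); crop(t,310,170,400,270,6,"j2.png")
E
```

```text
clock: 5.73
position: [0.4554, -0.0326, 0.076]
tcp_rot: [-1.086, 1.383, -1.383]
ft_force: [-0.6, 0.4, -2.2]
width: 0.272
[ 0.4554 -0.0326  0.076 ] [-0.5623  0.4105 -2.1707] 5.7333
```

View pics/j1.png

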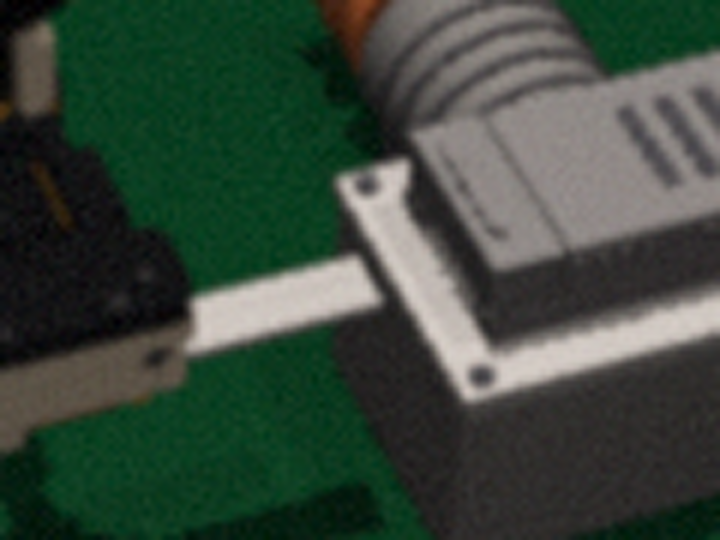

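View pics/j2.png

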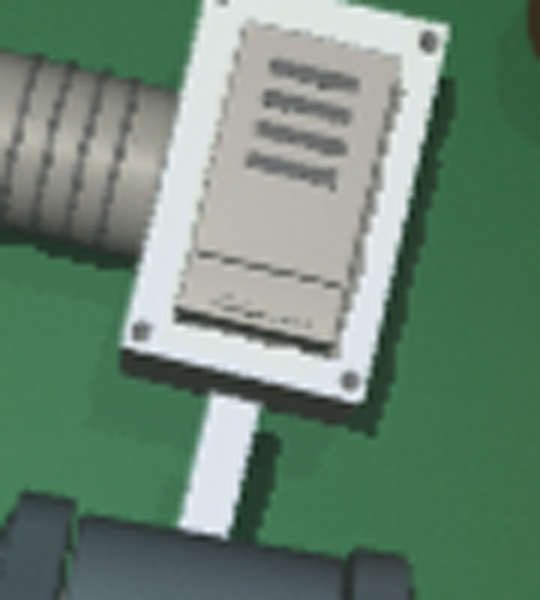

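```bash
python3 -m inch '[[[0,0,0,0,0,0.006,0.1],[0,0,0,0,0,0.012,0.1],[0,0,0,0,0,0.018,0.1],[0,0,0,0,0,0.023,0.1],[0,0,0,0,0,0.028,0.1],[0,0,0,0,0,0.032,0.1],[0,0,0,0,0,0.032,0.1],[0,0,0,0,0,0.032,0.1]]]'
python3 - <<'E'
from h import *
p,R,q=pose(); print(p,q["ft_force"],q["wrist_torque"],q["clock"])
s=snapshot("side"); crop(s,290,220,410,310,6,"k1.png")
t=snapshot("top"); crop(t,310,170,400,270,6,"k2.png")
E
```

```text
clock: 6.5
position: [0.4864, -0.0402, 0.0758]
tcp_rot: [-1.087, 1.383, -1.383]
ft_force: [0.4, -0.3, -0.7]
width: 0.274
[ 0.4864 -0.0402  0.0758] [ 0.3957 -0.3151 -0.6546] [ 0.0478  0.1362 -0.017 ] 6.5
```

View pics/k1.png

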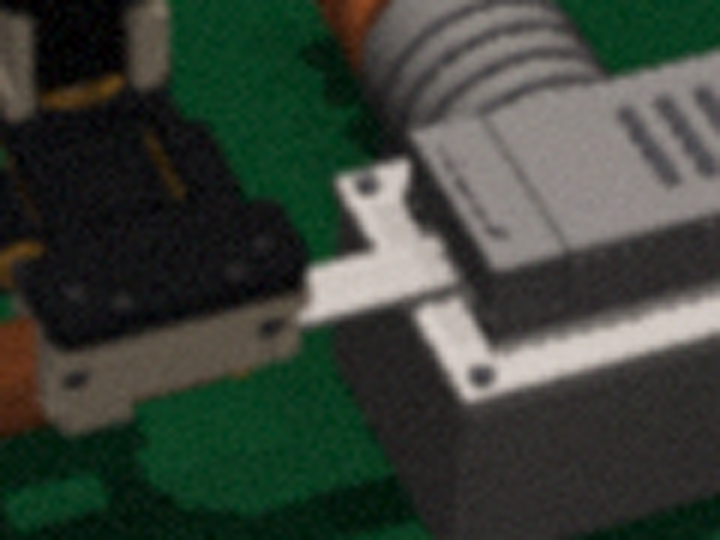

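View pics/k2.png

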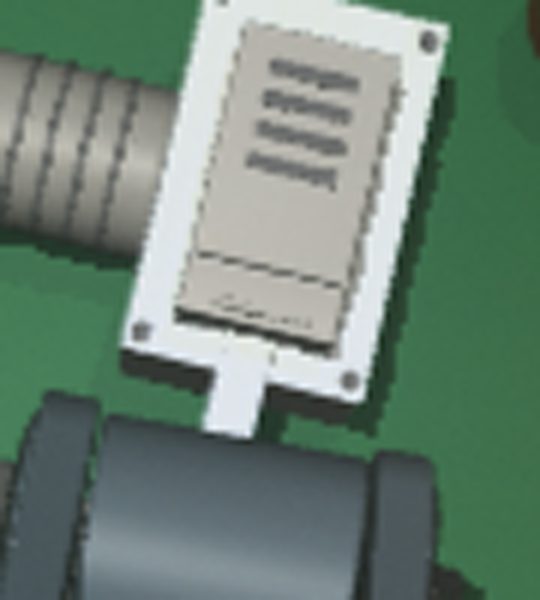

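The blade is inside the notch mouth (side crop about (455,275)) with no contact force. I'll push deeper and watch the force.

```bash
python3 -m inch '[[[0,0,0,0,0,0.004,0.1],[0,0,0,0,0,0.008,0.1],[0,0,0,0,0,0.012,0.1],[0,0,0,0,0,0.016,0.1],[0,0,0,0,0,0.016,0.1],[0,0,0,0,0,0.016,0.1]]]'
python3 -m inch '[[[0,0,0,0,0,0.001,0.1],[0,0,0,0,0,0.002,0.1],[0,0,0,0,0,0.002,0.1]]]'
python3 - <<'E'
from h import *
p,R,q=pose(); T=p+.1295*u+[0,0,.0089]
print("FK tip depth from ledge",(T-L)@u,"lat",(T-L)@np.cross([0,0,1],u),"z",T[2])
E
```

```text
clock: 7.1
position: [0.5021, -0.044, 0.0758]
tcp_rot: [-1.086, 1.383, -1.383]
ft_force: [-1.3, 0.6, -1.7]
width: 0.273
clock: 7.35
position: [0.504, -0.0445, 0.076]
tcp_rot: [-1.086, 1.383, -1.383]
ft_force: [-0.2, -0.5, -1.0]
width: 0.277
FK tip depth from ledge 0.04508114455621581 lat 1.2135939678509512e-05 z 0.08487966631559571
```

Run:
```python
from h import *
p,R,q=pose(); print(R); v=np.cross([0,0,1],u)
for th in (0,2,4,6,8,10,12,14,16,18,20,22,24):
    a=np.radians(th); c,s=np.cos(a),np.sin(a); D=.084
    P=L+u*(-D*c+.0069*s)+np.array([0,0,-D*s-.0069*c])
    w=Ro.from_matrix(R.T@down(YAW,th,-1)).as_rotvec(); d=R.T@(P-p); d-=np.array([d[0],0,0]); print(th,w.round(3),d.round(4))
```

```text
[[-0.2369  0.0002  0.9715]
 [-0.9715 -0.0001 -0.2369]
 [ 0.     -1.      0.0002]]
0 [-0.    -0.001  0.   ] [0.     0.0029 0.0004]
2 [ 0.035 -0.001  0.   ] [0.     0.0058 0.0007]
4 [ 0.07  -0.001  0.   ] [0.     0.0087 0.0011]
6 [ 0.105 -0.001  0.   ] [0.     0.0116 0.0016]
8 [ 0.139 -0.001  0.   ] [0.     0.0145 0.0022]
10 [ 0.174 -0.001  0.   ] [0.     0.0174 0.0029]
12 [ 0.209 -0.001  0.   ] [0.     0.0202 0.0037]
14 [ 0.244 -0.001  0.   ] [0.     0.023  0.0046]
16 [ 0.279 -0.001  0.   ] [0.     0.0258 0.0056]
18 [ 0.314 -0.001  0.   ] [0.     0.0285 0.0067]
20 [ 0.349 -0.001  0.   ] [0.     0.0312 0.0078]
22 [ 0.384 -0.001  0.   ] [0.     0.0338 0.0091]
24 [ 0.419 -0.001  0.   ] [0.     0.0365 0.0105]
```

```bash
python3 -m inch '[[[0,0,0,0,0.0015,0.0002,0.1],[0,0,0,0,0.0029,0.0004,0.1],[0.035,0,0,0,0.0058,0.0007,0.1],[0.07,0,0,0,0.0087,0.0011,0.1],[0.105,0,0,0,0.0116,0.0016,0.1],[0.139,0,0,0,0.0145,0.0022,0.1],[0.139,0,0,0,0.0145,0.0022,0.1]]]' 60
python3 - <<'E'
from h import *
p,R,q=pose(); print(p,q["ft_force"],q["wrist_torque"],q["clock"])
s=snapshot("side"); crop(s,290,220,410,310,6,"l1.png")
E
```

```text
clock: 7.93
position: [0.5053, -0.0448, 0.0609]
tcp_rot: [-0.995, 1.267, -1.457]
ft_force: [-1.4, 1.0, 0.5]
width: 0.278
[ 0.5053 -0.0448  0.0609] [-1.3687  0.9648  0.5486] [ 0.0467  0.4046 -0.024 ] 7.9333
```

View pics/l1.png

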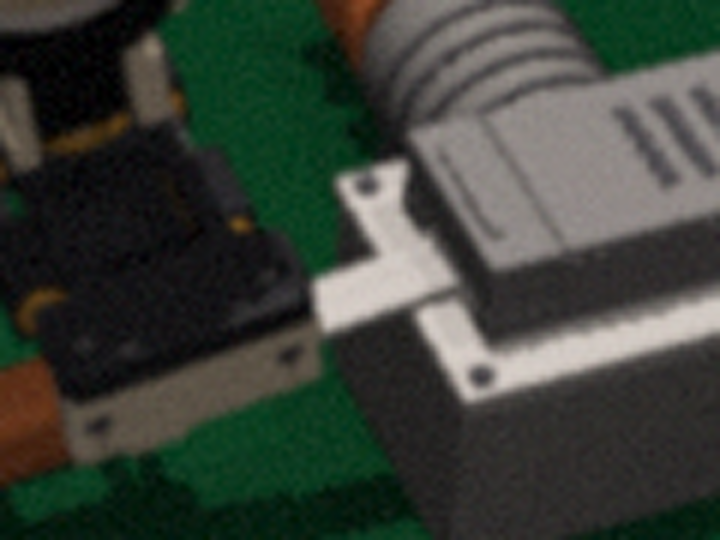

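```bash
cat > pry.py <<'E'
from h import *
import sys
p,R,q=pose()
for th in map(float,sys.argv[1:]):
    a=np.radians(th); c,s=np.cos(a),np.sin(a); D=.084
    P=L+u*(-D*c+.0069*s)+np.array([0,0,-D*s-.0069*c])
    w=Ro.from_matrix(R.T@down(YAW,th,-1)).as_rotvec(); d=R.T@(P-p); d-=np.array([d[0],0,0]); print(th,w.round(3),d.round(4))
E
python3 pry.py 8 10 12 14 16 18 20 22
```

```text
8.0 [ 0.002 -0.001  0.   ] [ 0.     -0.0002  0.0009]
10.0 [ 0.037 -0.001  0.   ] [0.     0.0028 0.0012]
12.0 [ 0.072 -0.001  0.   ] [0.     0.0057 0.0016]
14.0 [ 0.107 -0.001  0.   ] [0.     0.0086 0.0021]
16.0 [ 0.142 -0.001  0.   ] [0.     0.0115 0.0027]
18.0 [ 0.177 -0.001  0.   ] [0.     0.0143 0.0034]
20.0 [ 0.212 -0.001  0.   ] [0.     0.0172 0.0042]
22.0 [ 0.247 -0.001  0.   ] [0.     0.02   0.0051]
```

```bash
python3 -m inch '[[[0.02,0,0,0,0.0014,0.0006,0.1],[0.037,0,0,0,0.0029,0.001,0.1],[0.054,0,0,0,0.0043,0.0014,0.1],[0.072,0,0,0,0.0057,0.0016,0.1],[0.09,0,0,0,0.0072,0.0018,0.1],[0.107,0,0,0,0.0086,0.0021,0.1],[0.107,0,0,0,0.0086,0.0021,0.1]]]' 60
python3 - <<'E'
from h import *
p,R,q=pose(); print(p,q["ft_force"],q["wrist_torque"],q["clock"])
s=snapshot("side"); crop(s,290,220,450,310,5,"m1.png")
E
python3 pry.py 14 16 18 20 22 24
```

```text
clock: 8.57
position: [0.5089, -0.0458, 0.0531]
tcp_rot: [-0.925, 1.177, -1.508]
ft_force: [-1.7, -0.2, 1.7]
width: 0.276
[ 0.5089 -0.0458  0.0531] [-1.712  -0.1622  1.7158] [ 0.2509  1.0396 -0.0066] 8.5667
14.0 [ 0.001 -0.001  0.   ] [ 0.      0.     -0.0004]
16.0 [ 0.035 -0.001  0.   ] [ 0.      0.003  -0.0001]
18.0 [ 0.07  -0.001  0.   ] [0.     0.0059 0.0003]
20.0 [ 0.105 -0.001  0.   ] [0.     0.0088 0.0008]
22.0 [ 0.14  -0.001  0.   ] [0.     0.0117 0.0014]
24.0 [ 0.175 -0.001  0.   ] [0.     0.0145 0.0021]
```

View pics/m1.png

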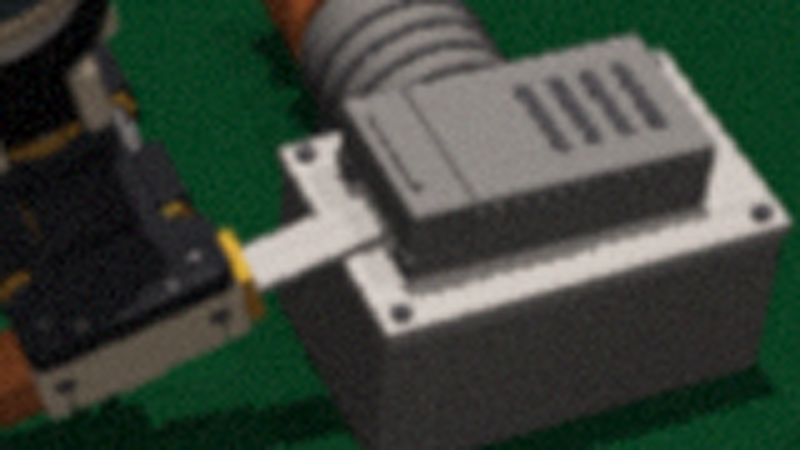

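The cover's front end is lifting (a bright gap under it near (420,270)). I'll carry on levering.

```bash
python3 -m inch '[[[0.018,0,0,0,0.0015,-0.0001,0.1],[0.035,0,0,0,0.003,-0.0001,0.1],[0.053,0,0,0,0.0045,0.0001,0.1],[0.07,0,0,0,0.0059,0.0003,0.1],[0.088,0,0,0,0.0074,0.0006,0.1],[0.105,0,0,0,0.0088,0.0008,0.1],[0.105,0,0,0,0.0088,0.0008,0.1]]]' 60
python3 - <<'E'
from h import *
p,R,q=pose(); print(p,q["ft_force"],q["wrist_torque"],q["clock"])
s=snapshot("side"); crop(s,290,220,450,310,5,"m2.png")
E
python3 pry.py 20 22 24 26
```

```text
clock: 9.2
position: [0.512, -0.0466, 0.0446]
tcp_rot: [-0.854, 1.087, -1.555]
ft_force: [-0.5, -0.6, -1.9]
width: 0.273
[ 0.512  -0.0466  0.0446] [-0.4689 -0.6168 -1.8891] [ 0.1227  0.712  -0.0376] 9.2
20.0 [-0.    -0.001  0.   ] [ 0.     -0.0002 -0.0003]
22.0 [ 0.035 -0.001  0.   ] [ 0.      0.0028 -0.    ]
24.0 [ 0.069 -0.001  0.001] [0.     0.0057 0.0004]
26.0 [ 0.104 -0.001  0.001] [0.     0.0086 0.0009]
```

View pics/m2.png

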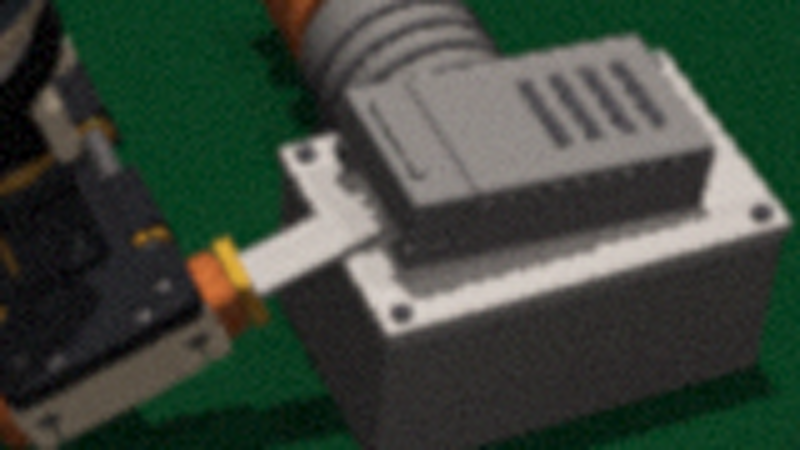

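```bash
python3 pry.py 17 14 11 8
python3 - <<'E'
from h import *
p,R,q=pose(); a=np.radians(8); c,s=np.cos(a),np.sin(a); D=.084
for b in (.02,.04,.06,.08,.1):
    P=L+u*(-D*c+.0069*s-b)+np.array([0,0,-D*s-.0069*c]); print(b,(R.T@(P-p)).round(4))
E
```

```text
17.0 [-0.053 -0.001  0.   ] [ 0.     -0.0046 -0.0006]
14.0 [-0.105 -0.001  0.   ] [ 0.     -0.009  -0.0006]
11.0 [-0.157 -0.001  0.   ] [ 0.     -0.0134 -0.0004]
8.0 [-0.21  -0.001  0.   ] [ 0.     -0.0178  0.0001]
0.02 [-0.0001 -0.0246 -0.0187]
0.04 [-0.     -0.0315 -0.0375]
0.06 [-0.     -0.0383 -0.0563]
0.08 [-0.     -0.0452 -0.0751]
0.1 [-0.     -0.052  -0.0939]
```

```bash
python3 -m inch '[[[-0.026,0,0,0,-0.0023,-0.0003,0.1],[-0.053,0,0,0,-0.0046,-0.0006,0.1],[-0.08,0,0,0,-0.0068,-0.0006,0.1],[-0.105,0,0,0,-0.009,-0.0006,0.1],[-0.13,0,0,0,-0.0112,-0.0005,0.1],[-0.157,0,0,0,-0.0134,-0.0004,0.1],[-0.157,0,0,0,-0.0134,-0.0004,0.1]]]' 60
python3 - <<'E'
from h import *
p,R,q=pose(); print(p,q["ft_force"],q["wrist_torque"],q["clock"])
s=snapshot("side"); crop(s,290,220,450,310,5,"m3.png")
E
python3 pry.py 11 8
```

```text
clock: 9.83
position: [0.5085, -0.0455, 0.0583]
tcp_rot: [-0.958, 1.221, -1.484]
ft_force: [0.5, -0.7, -1.5]
width: 0.275
[ 0.5085 -0.0455  0.0583] [ 0.4545 -0.7095 -1.5228] [ 0.0924  0.3082 -0.009 ] 9.8333
11.0 [-0.003 -0.001 -0.   ] [ 0.      0.0004 -0.001 ]
8.0 [-0.055 -0.001 -0.   ] [ 0.     -0.004  -0.0012]
```

View pics/m3.png

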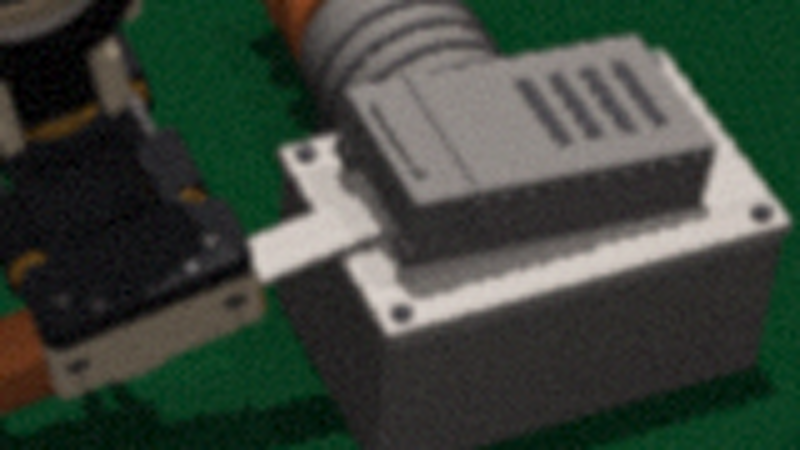

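The cover stays propped with the blade free under it. Now I'll withdraw the blade.

```bash
python3 -m inch '[[[0,0,0,0,-0.0015,-0.008,0.1],[0,0,0,0,-0.0036,-0.019,0.1],[0,0,0,0,-0.006,-0.032,0.1],[0,0,0,0,-0.0088,-0.046,0.1],[0,0,0,0,-0.0115,-0.06,0.1],[0,0,0,0,-0.015,-0.078,0.1],[0,0,0,0,-0.017,-0.09,0.1],[0,0,0,0,-0.017,-0.09,0.1]]]' 60
python3 - <<'E'
from h import *
p,R,q=pose(); print(p,q["ft_force"],q["joints"],q["clock"])
s=snapshot("side"); crop(s,210,190,450,320,3,"n1.png")
t=snapshot("top"); crop(t,310,150,400,250,6,"n2.png")
delta([.4325,.1935,.09],down(90,0,-1))
E
```

```text
clock: 10.55
position: [0.4152, -0.0229, 0.0561]
tcp_rot: [-0.961, 1.222, -1.482]
ft_force: [0.3, 0.2, -1.6]
width: 0.273
[ 0.4152 -0.0229  0.0561] [ 0.2839  0.2102 -1.6212] [-0.1565  0.3329  2.2391 -0.0428  0.3792  1.6913] 10.55
delta w [-0.138 -1.803  0.176] d [-0.2142 -0.0398 -0.0305] deg 104.1 dist 0.22
```

View pics/n1.png

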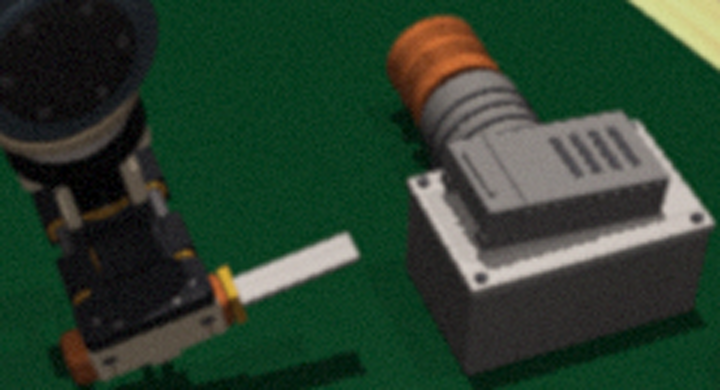

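View pics/n2.png

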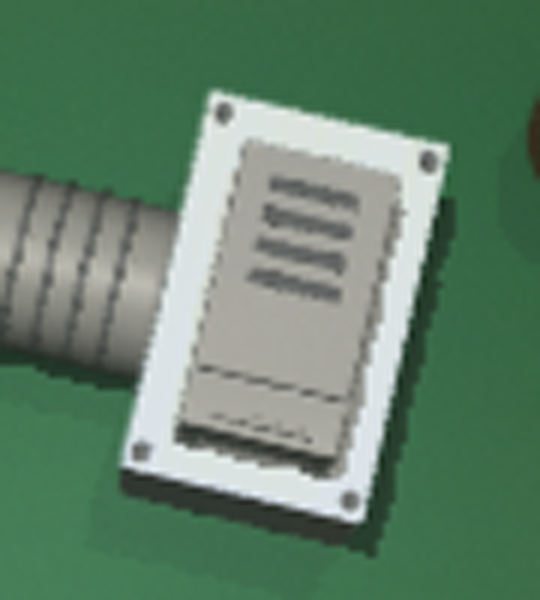

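```bash
python3 -m inch '[[[-0.009,-0.12,0.012,-0.014,-0.004,-0.002,0.1],[-0.018,-0.24,0.023,-0.028,-0.008,-0.004,0.1],[-0.028,-0.36,0.035,-0.042,-0.013,-0.006,0.1],[-0.037,-0.48,0.047,-0.057,-0.018,-0.008,0.1],[-0.046,-0.6,0.059,-0.071,-0.022,-0.01,0.1],[-0.055,-0.72,0.07,-0.085,-0.026,-0.012,0.1],[-0.064,-0.84,0.082,-0.1,-0.03,-0.014,0.1],[-0.073,-0.96,0.094,-0.114,-0.033,-0.016,0.1],[-0.083,-1.08,0.105,-0.128,-0.036,-0.018,0.1],[-0.092,-1.2,0.117,-0.143,-0.038,-0.02,0.1],[-0.101,-1.32,0.129,-0.157,-0.04,-0.022,0.1],[-0.11,-1.44,0.141,-0.171,-0.04,-0.024,0.1],[-0.119,-1.56,0.152,-0.185,-0.04,-0.026,0.1],[-0.129,-1.68,0.164,-0.2,-0.04,-0.028,0.1],[-0.138,-1.803,0.176,-0.2142,-0.0398,-0.0305,0.1],[-0.138,-1.803,0.176,-0.2142,-0.0398,-0.0305,0.1],[-0.138,-1.803,0.176,-0.2142,-0.0398,-0.0305,0.1]]]' 60
python3 - <<'E'
from h import *
p,R,q=pose(); print(p,q["ft_force"],q["joints"],q["clock"])
t=snapshot("top"); s=snapshot("side"); crop(s,150,150,310,290,5,"o1.png"); 
delta([.4325,.1935,.006],down(90,0,-1))
E
```

```text
clock: 12.07
position: [0.433, 0.1938, 0.0896]
tcp_rot: [-1.57, 0.001, -0.002]
ft_force: [0.0, 0.3, -1.6]
width: 0.273
[0.433  0.1938 0.0896] [ 0.0004  0.3327 -1.6329] [0.3224 0.4056 1.9539 0.0007 0.7818 0.324 ] 12.0667
delta w [-0.    -0.004 -0.   ] d [-0.      0.0837  0.0005] deg 0.2 dist 0.084
```

View pics/o1.png

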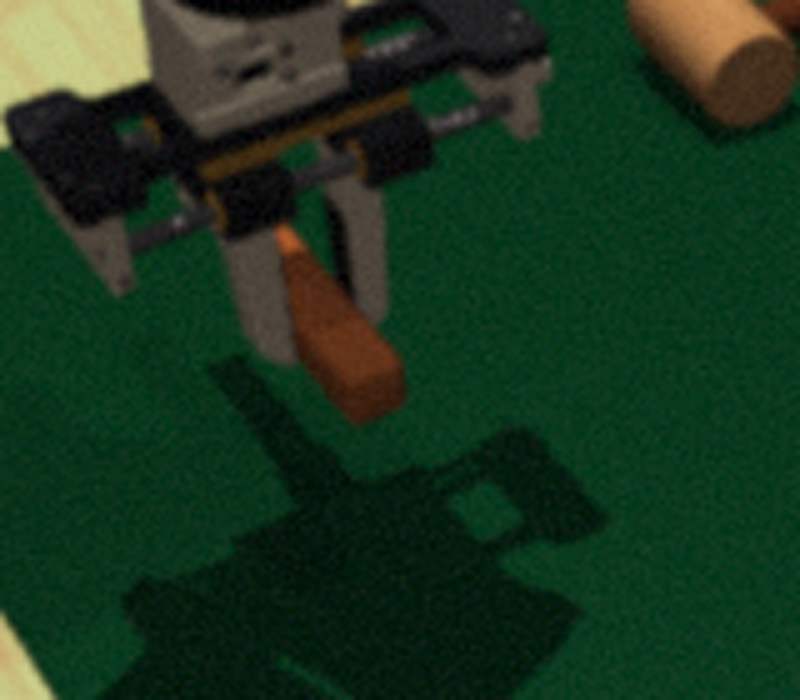

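The tool is held level over its old spot. I'll lower it, check the contact, and release.

```bash
python3 -m inch '[[[0,0,0,0,0.02,0,0.1],[0,0,0,0,0.045,0,0.1],[0,0,0,0,0.067,0,0.1],[0,0,0,0,0.077,0,0.1],[0,0,0,0,0.081,0,0.1],[0,0,0,0,0.083,0,0.1],[0,0,0,0,0.0845,0,0.1],[0,0,0,0,0.0845,0,0.1]]]' 60
```

```text
clock: 12.83
position: [0.433, 0.1935, 0.006]
tcp_rot: [-1.57, 0.0, -0.001]
ft_force: [0.0, 0.7, -0.9]
width: 0.273
```

```bash
python3 -m inch '[[[0,0,0,0,0.0005,0,0.1],[0,0,0,0,0.0005,0,0.3],[0,0,0,0,0.0005,0,0.35],[0,0,0,0,0.0005,0,0.45],[0,0,0,0,0.0005,0,0.6],[0,0,0,0,0.0005,0,0.7],[0,0,0,0,0.0005,0,0.7],[0,0,0,0,0.0005,0,0.7],[0,0,0,0,0.0005,0,0.7],[0,0,0,0,0.0005,0,0.7]]]' 20
```

```text
clock: 13.67
position: [0.4325, 0.1934, 0.0048]
tcp_rot: [-1.57, 0.001, -0.0]
ft_force: [0.1, -0.3, -0.0]
width: 0.697
```

```bash
python3 -m inch '[[[0,0,0,0,-0.015,0,0.8],[0,0,0,0,-0.045,0,1],[0,0,0,0,-0.085,0,1],[0,0,0,0,-0.125,0,1],[0,0,0,0,-0.165,0,1],[0,0,0,0,-0.195,0,1],[0,0,0,0,-0.195,0,1]]]' 20
cat >> h.py <<'E'
CC=C-.0034*u+np.array([0,0,.101])
E
python3 - <<'E'
from h import *
p,R,q=pose(); print(p,q["ft_force"],q["clock"],q["width"])
s=snapshot("side"); crop(s,150,150,310,290,4,"p1.png"); 
Rg=down(YAW,-5,-1); P=CC+Rg[:,1]*.015; print(P); delta(P-.09*Rg[:,1],Rg)
# cover top check: top plane corners from image n2 vs prediction
t=snapshot("top"); v=np.cross([0,0,1],u); a=np.radians(5)
x=u*np.cos(a)-np.array([0,0,np.sin(a)]); n=u*np.sin(a)+np.array([0,0,np.cos(a)])
for i,j in((-1,1),(-1,-1),(1,-1),(1,1)): print(np.round(proj(t,CC+.06*i*x+.032*j*v+.016*n),1), np.round(proj(s,CC+.06*i*x+.032*j*v+.016*n),1))
crop(s,330,210,460,310,6,"p2.png")
crop(t,310,150,410,250,6,"p3.png")
E
```

```text
clock: 14.25
position: [0.4349, 0.1942, 0.2055]
tcp_rot: [-1.567, -0.006, -0.007]
ft_force: [-0.3, -0.3, 0.4]
width: 1.0
[0.4349 0.1942 0.2055] [-0.2793 -0.3205  0.4039] 14.25 1.0004624106221247
[ 0.6592 -0.0823  0.0861]
delta w [-0.068  1.808  0.081] d [ 0.2331  0.0274 -0.2779] deg 103.7 dist 0.364
[339.2 218.9] [358.7 236.4]
[365.7 225.2] [373.4 259.9]
[376.6 177.8] [433.9 247.8]
[350.5 171.6] [417.3 225.6]
```

View pics/p1.png

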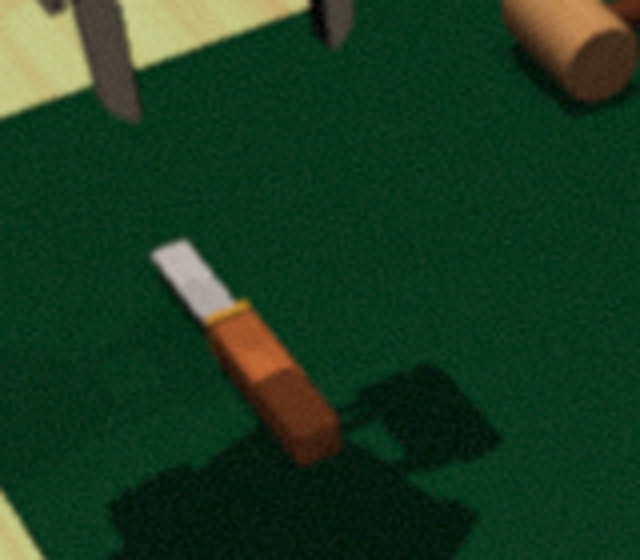

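View pics/p2.png

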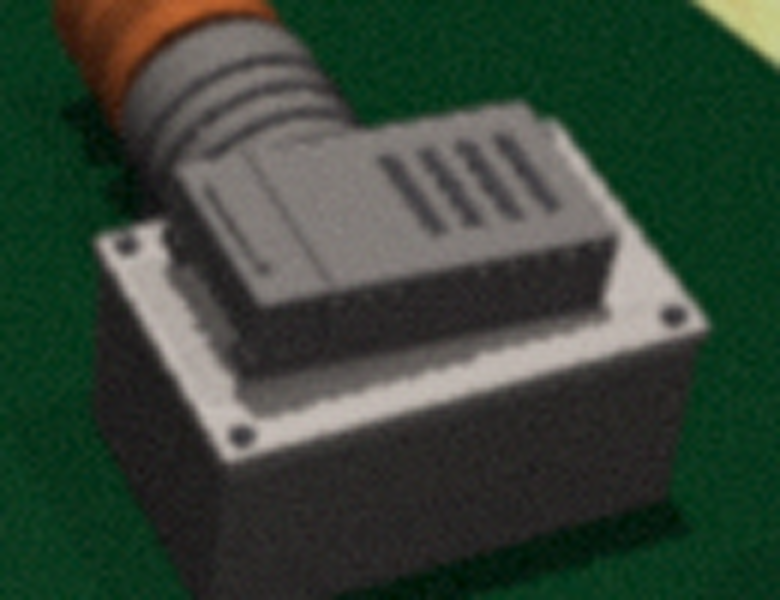

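View pics/p3.png

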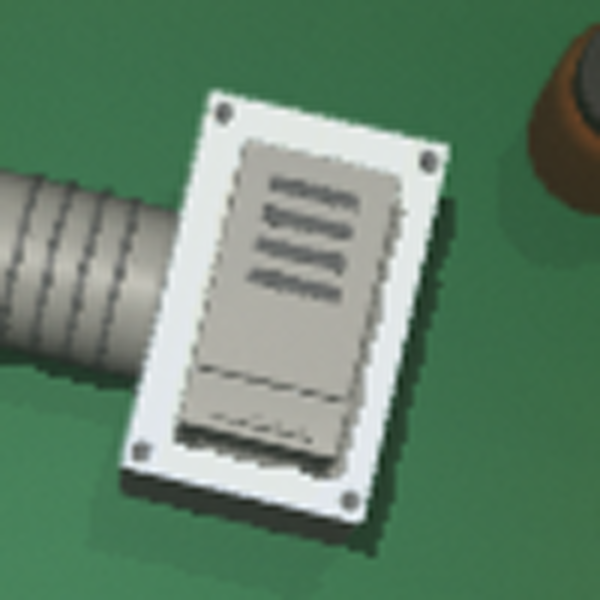

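Tool is lying flat on the bench at its old place (side crop (245,350)). The cover is still propped and its corners are within about 1.5 px of prediction. Next I'll go above the cover.

```bash
python3 -m inch '[[[-0.005,0.12,0.005,0.015,0.002,-0.018,1],[-0.009,0.24,0.011,0.031,0.004,-0.037,1],[-0.014,0.36,0.016,0.046,0.005,-0.055,1],[-0.018,0.48,0.022,0.062,0.007,-0.074,1],[-0.023,0.6,0.027,0.077,0.009,-0.092,1],[-0.027,0.72,0.032,0.093,0.011,-0.111,1],[-0.032,0.84,0.038,0.108,0.013,-0.129,1],[-0.036,0.96,0.043,0.124,0.015,-0.148,1],[-0.041,1.08,0.048,0.139,0.016,-0.166,1],[-0.045,1.2,0.054,0.155,0.018,-0.184,1],[-0.05,1.32,0.059,0.17,0.02,-0.203,1],[-0.054,1.44,0.064,0.186,0.022,-0.221,1],[-0.059,1.56,0.07,0.201,0.024,-0.24,1],[-0.063,1.68,0.075,0.217,0.025,-0.258,1],[-0.068,1.808,0.081,0.2331,0.0274,-0.2779,1],[-0.068,1.808,0.081,0.2331,0.0274,-0.2779,1],[-0.068,1.808,0.081,0.2331,0.0274,-0.2779,1],[-0.068,1.808,0.081,0.2331,0.0274,-0.2779,1]]]' 20
python3 - <<'E'
from h import *
p,R,q=pose(); print(p,q["clock"],q["joints"])
s=snapshot("side"); crop(s,300,120,470,310,4,"q1.png"); 
Rg=down(YAW,-5,-1); P=CC+Rg[:,1]*.015; delta(P,Rg)
E
```

```text
clock: 15.85
position: [0.6646, -0.0842, 0.1703]
tcp_rot: [-1.151, 1.459, -1.33]
ft_force: [0.5, 0.4, -1.1]
width: 0.999
[ 0.6646 -0.0842  0.1703] 15.85 [-0.1961  0.6652  1.2735  0.0014  1.2981  1.6119]
delta w [0.007 0.001 0.003] d [-0.0005  0.0851  0.0024] deg 0.4 dist 0.085
```

View pics/q1.png

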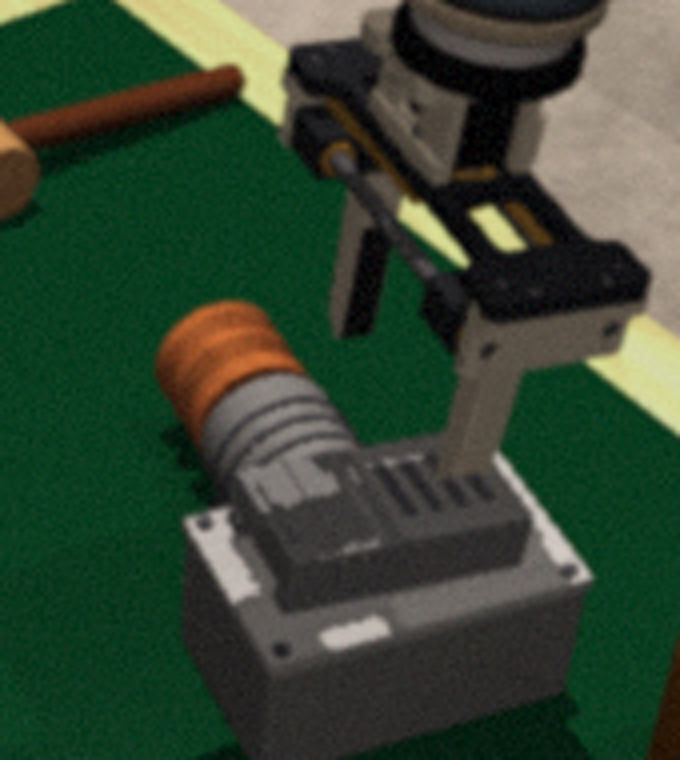

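```bash
python3 -m inch '[[[0.004,0,0.002,0,0.02,0.001,1],[0.007,0,0.003,0,0.045,0.002,1],[0.007,0,0.003,0,0.065,0.0024,1],[0.007,0,0.003,0,0.076,0.0024,1],[0.007,0,0.003,0,0.081,0.0024,1],[0.007,0,0.003,0,0.083,0.0024,1],[0.007,0,0.003,0,0.083,0.0024,1],[0.007,0,0.003,0,0.083,0.0024,1]]]' 20
python3 - <<'E'
from h import *
p,R,q=pose(); print(p,q["clock"],q["ft_force"])
s=snapshot("side"); crop(s,300,120,470,310,4,"q2.png"); t=snapshot("top"); crop(t,290,130,430,250,5,"q3.png")
Rg=down(YAW,-5,-1); P=CC+Rg[:,1]*.015; delta(P,Rg)
E
```

```text
clock: 16.57
position: [0.6609, -0.0836, 0.0906]
tcp_rot: [-1.14, 1.452, -1.335]
ft_force: [-0.1, 0.4, 0.1]
width: 0.999
[ 0.6609 -0.0836  0.0906] 16.5667 [-0.1131  0.4382  0.0844]
delta w [-0.004 -0.001 -0.   ] d [-0.001   0.0046 -0.0015] deg 0.2 dist 0.005
```

View pics/q2.png

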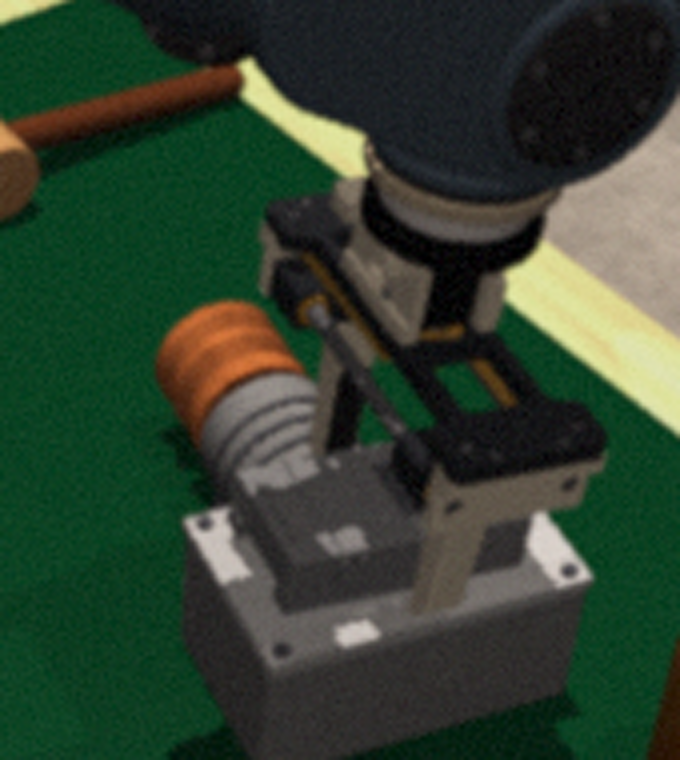

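The fingers straddle the cover cleanly. I'll lower a little and close.

```bash
python3 -m inch '[[[0,0,0,-0.001,0.002,-0.001,1],[0,0,0,-0.001,0.0035,-0.0015,1],[0,0,0,-0.001,0.0035,-0.0015,0.8],[0,0,0,-0.001,0.0035,-0.0015,0.7],[0,0,0,-0.001,0.0035,-0.0015,0.6],[0,0,0,-0.001,0.0035,-0.0015,0.55],[0,0,0,-0.001,0.0035,-0.0015,0.55],[0,0,0,-0.001,0.0035,-0.0015,0.55],[0,0,0,-0.001,0.0035,-0.0015,0.55],[0,0,0,-0.001,0.0035,-0.0015,0.55],[0,0,0,-0.001,0.0035,-0.0015,0.55],[0,0,0,-0.001,0.0035,-0.0015,0.55]]]' 30
```

```text
clock: 17.67
position: [0.6588, -0.0825, 0.0861]
tcp_rot: [-1.141, 1.453, -1.335]
ft_force: [-0.8, -2.7, 1.0]
width: 0.686
```

```bash
python3 -m inch '[[[0,0,0,0,-0.003,0,0.5],[0,0,0,0,-0.007,0,0.5],[0,0,0,0,-0.012,0,0.5],[0,0,0,0,-0.018,0,0.5],[0,0,0,0,-0.026,0,0.5],[0,0,0,0,-0.036,0,0.5],[0,0,0,0,-0.048,0,0.5],[0,0,0,0,-0.06,0,0.5],[0,0,0,0,-0.07,0,0.5],[0,0,0,0,-0.07,0,0.5]]]' 35
python3 - <<'E'
from h import *
p,R,q=pose(); print(p,q["clock"],q["ft_force"],q["joints"])
s=snapshot("side"); crop(s,300,80,470,310,3,"r1.png")
M=np.array([.5589,-.3007,.004]); Rm=down(0,0,-1); delta(M+[0,0,.016-.015+.08],Rm)
E
```

```text
clock: 18.5
position: [0.6658, -0.0839, 0.1588]
tcp_rot: [-1.139, 1.45, -1.337]
ft_force: [1.1, -0.1, -1.3]
width: 0.686
[ 0.6658 -0.0839  0.1588] 18.5 [ 1.148  -0.1473 -1.3286] [-0.1963  0.6707  1.2923  0.0041  1.2597  1.6124]
delta w [ 0.082 -0.239 -0.01 ] d [ 0.236   0.0763 -0.0457] deg 14.5 dist 0.252
```

View pics/r1.png

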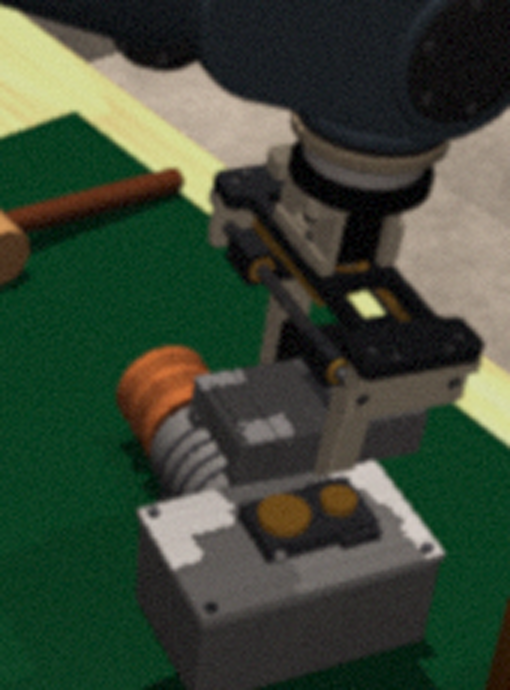

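Run:
```python
from h import *
M=np.array([.5589,-.3007,.004]); Rm=down(0,0,-1); delta(M+[0,0,.156],Rm)
t=snapshot("top"); print("pot", onz(t,416,162,.105))
```

```text
delta w [ 0.082 -0.239 -0.01 ] d [ 0.2359  0.0015 -0.0519] deg 14.5 dist 0.242
pot [ 0.7528 -0.2243  0.105 ]
```

```bash
python3 -m inch '[[[0.003,-0.01,0,0.01,0,-0.012,0.5],[0.008,-0.024,-0.001,0.024,0,-0.02,0.5],[0.016,-0.048,-0.002,0.046,0,-0.03,0.5],[0.026,-0.075,-0.003,0.072,0,-0.038,0.5],[0.036,-0.105,-0.004,0.1,0.001,-0.044,0.5],[0.047,-0.135,-0.006,0.13,0.001,-0.048,0.5],[0.057,-0.165,-0.007,0.16,0.001,-0.051,0.5],[0.066,-0.19,-0.008,0.188,0.001,-0.0519,0.5],[0.074,-0.215,-0.009,0.212,0.0015,-0.0519,0.5],[0.08,-0.233,-0.01,0.23,0.0015,-0.0519,0.5],[0.082,-0.239,-0.01,0.236,0.0015,-0.0519,0.5],[0.082,-0.239,-0.01,0.236,0.0015,-0.0519,0.5],[0.082,-0.239,-0.01,0.236,0.0015,-0.0519,0.5]]]' 35
python3 - <<'E'
from h import *
p,R,q=pose(); print(p,q["clock"],q["ft_force"])
s=snapshot("side"); crop(s,300,170,520,470,2,"s1.png"); t=snapshot("top"); crop(t,370,150,500,310,4,"s2.png")
M=np.array([.5589,-.3007,.004]); Rm=down(0,0,-1); delta(M+[0,0,.001],Rm)
E
```

```text
clock: 19.68
position: [0.5582, -0.2999, 0.1582]
tcp_rot: [-1.21, 1.213, -1.207]
ft_force: [-0.3, 0.4, -2.8]
width: 0.688
[ 0.5582 -0.2999  0.1582] 19.6833 [-0.2895  0.4315 -2.8465]
delta w [ 0.003  0.    -0.001] d [0.0015 0.1534 0.0008] deg 0.2 dist 0.153
```

View pics/s1.png

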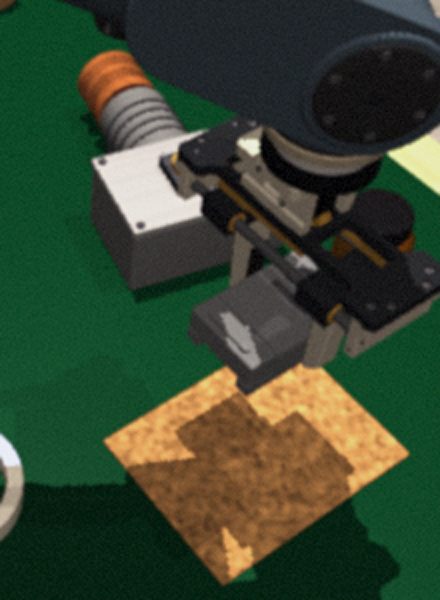

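View pics/s2.png

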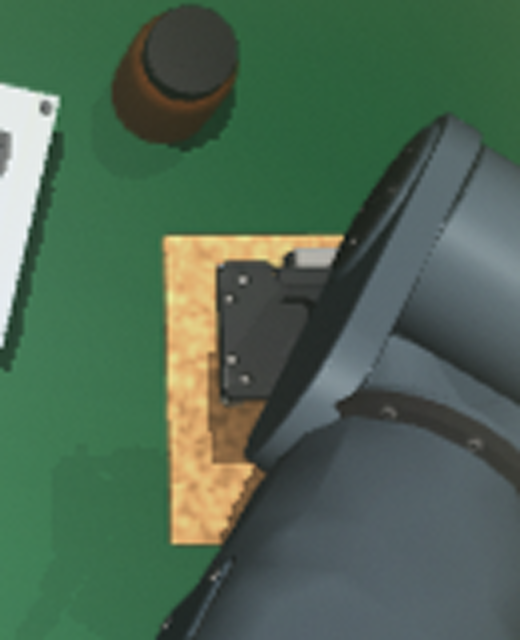

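```bash
python3 -m inch '[[[0.003,0,0,0.001,0.01,0.0008,0.5],[0.003,0,0,0.0015,0.027,0.0008,0.5],[0.003,0,0,0.0015,0.047,0.0008,0.5],[0.003,0,0,0.0015,0.068,0.0008,0.5],[0.003,0,0,0.0015,0.088,0.0008,0.5],[0.003,0,0,0.0015,0.106,0.0008,0.5],[0.003,0,0,0.0015,0.12,0.0008,0.5],[0.003,0,0,0.0015,0.13,0.0008,0.5],[0.003,0,0,0.0015,0.137,0.0008,0.5],[0.003,0,0,0.0015,0.142,0.0008,0.5],[0.003,0,0,0.0015,0.142,0.0008,0.5],[0.003,0,0,0.0015,0.142,0.0008,0.5]]]' 35
python3 - <<'E'
from h import *
p,R,q=pose(); print(p,q["clock"],q["ft_force"],q["wrist_torque"])
s=snapshot("side"); crop(s,320,270,520,470,4,"t5.png"); 
M=np.array([.5589,-.3007,.004]); Rm=down(0,0,-1); delta(M+[0,0,.001],Rm)
E
```

```text
clock: 20.78
position: [0.5589, -0.3022, 0.0171]
tcp_rot: [-1.208, 1.209, -1.209]
ft_force: [0.2, 0.2, -1.2]
width: 0.688
[ 0.5589 -0.3022  0.0171] 20.7833 [ 0.2361  0.2367 -1.243 ] [0.0007 0.1205 0.029 ]
delta w [-0.001 -0.    -0.   ] d [-0.0016  0.0124 -0.0002] deg 0.1 dist 0.012
```

View pics/t5.png

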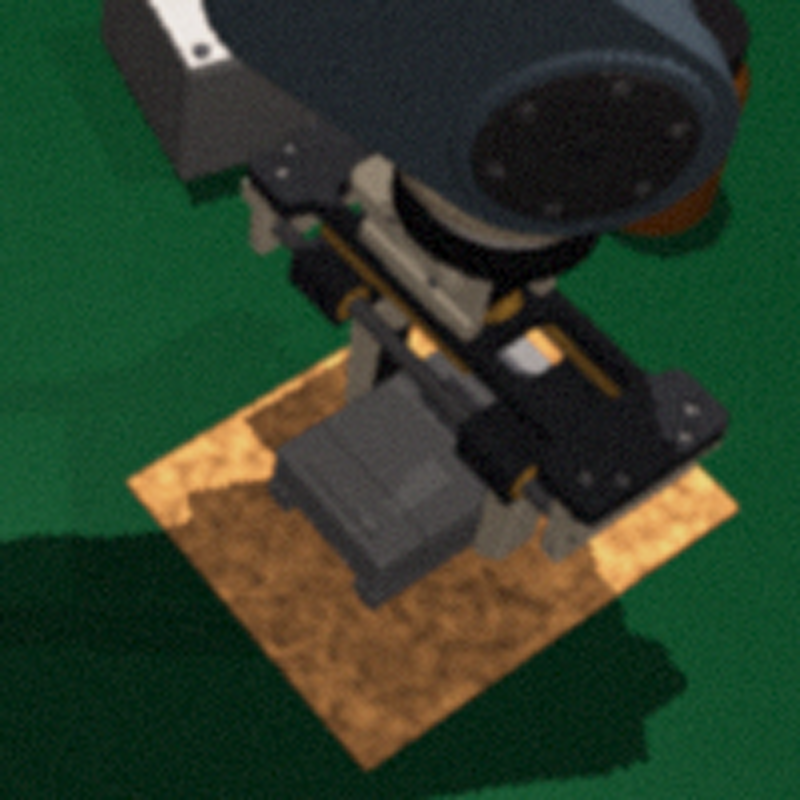

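```bash
python3 -m inch '[[[0,0,0,-0.001,0.003,0,0.5],[0,0,0,-0.0015,0.006,0,0.5],[0,0,0,-0.0015,0.008,0,0.5],[0,0,0,-0.0015,0.009,0,0.5],[0,0,0,-0.0015,0.009,0,0.5]]]' 35
python3 - <<'E'
from h import *
s=snapshot("side"); crop(s,320,270,520,470,4,"t6.png")
for a,b in((375,605),(277,497)): print(onz(s,320+a/4-.5,270+b/4-.5,.015))
E
```

```text
clock: 21.25
position: [0.5585, -0.3004, 0.0073]
tcp_rot: [-1.208, 1.21, -1.209]
ft_force: [0.2, -0.7, -1.9]
width: 0.689
[ 0.5023 -0.3317  0.015 ]
[ 0.5011 -0.2733  0.015 ]
```

```bash
python3 -m inch '[[[0,0,0,0,0.001,0,0.5],[0,0,0,0,0.001,0,0.5]]]' 35;  python3 -m inch '[[[0,0,0,0,0.001,0,0.5],[0,0,0,0,0.001,0,0.5]]]' 35
```

```text
clock: 21.47
position: [0.5586, -0.3005, 0.0066]
tcp_rot: [-1.208, 1.21, -1.209]
ft_force: [0.0, -1.2, -2.3]
width: 0.685
clock: 21.63
position: [0.5586, -0.3005, 0.0055]
tcp_rot: [-1.208, 1.21, -1.209]
ft_force: [-0.1, -0.0, -1.9]
width: 0.683
```

View pics/t6.png

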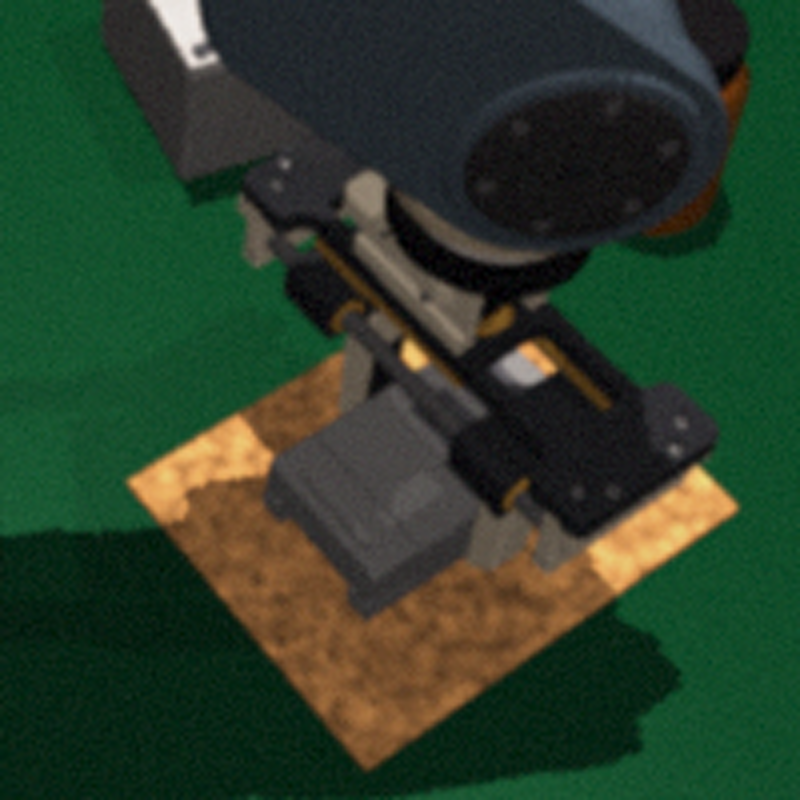

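```bash
python3 -m inch '[[[0,0,0,0,0.0006,0,0.5],[0,0,0,0,0.0006,0,0.5],[0,0,0,0,0.0006,0,0.5]]]' 35;  python3 - <<'E'
from h import *
s=snapshot("side"); crop(s,370,330,450,440,6,"t7.png"); print(monitor.state()["ft_force"],monitor.state()["wrist_torque"])
E
```

```text
clock: 21.88
position: [0.5587, -0.3005, 0.005]
tcp_rot: [-1.208, 1.21, -1.209]
ft_force: [0.3, -0.5, -0.9]
width: 0.685
[ 0.1617  0.9592 -2.3496] [-0.0207  0.1315 -0.035 ]
```

View pics/t7.png

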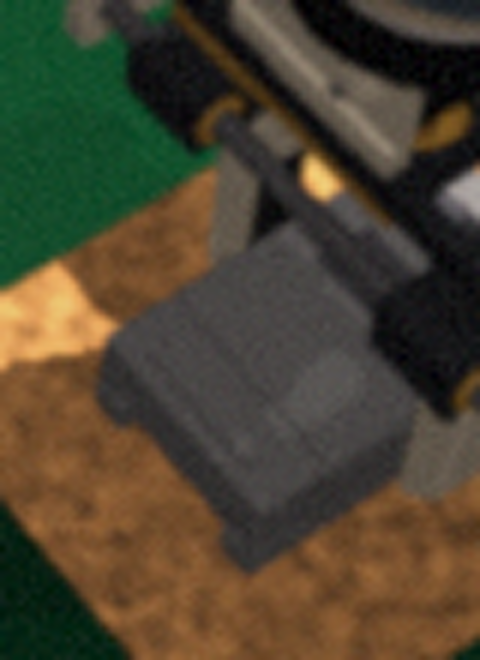

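```bash
python3 - <<'E'
from h import *
s=snapshot("side")
for z in(.004,.006): print(z,onz(s,410.3,424.8,z),onz(s,389.2,399.5,z))
E
python3 -m inch '[[[0,0,0,0,0.0006,0,0.5],[0,0,0,0,0.0006,0,0.5],[0,0,0,0,0.0006,0,0.5]]]' 35; python3 -m inch '[[[0,0,0,0,0.0006,0,0.5],[0,0,0,0,0.0006,0,0.5],[0,0,0,0,0.0006,0,0.5]]]' 35
```

```text
0.004 [ 0.4992 -0.3303  0.004 ] [ 0.5002 -0.2771  0.004 ]
0.006 [ 0.4982 -0.3311  0.006 ] [ 0.4993 -0.278   0.006 ]
clock: 22.23
position: [0.5587, -0.3006, 0.0049]
tcp_rot: [-1.208, 1.21, -1.209]
ft_force: [-2.3, 1.5, 6.0]
width: 0.686
clock: 22.48
position: [0.5587, -0.3005, 0.0049]
tcp_rot: [-1.208, 1.21, -1.209]
ft_force: [-6.6, 3.2, 12.3]
width: 0.685
```

Contact with the mat is confirmed (12 N up at TCP z 4.9 mm, as computed). I'll ease off and release slowly.

```bash
python3 -m inch '[[[0,0,0,0,-0.0008,0,0.5],[0,0,0,0,-0.0008,0,0.5],[0,0,0,0,-0.0008,0,0.69],[0,0,0,0,-0.0008,0,0.72],[0,0,0,0,-0.0008,0,0.78],[0,0,0,0,-0.0008,0,0.85],[0,0,0,0,-0.0008,0,0.92],[0,0,0,0,-0.0008,0,1],[0,0,0,0,-0.0008,0,1],[0,0,0,0,-0.0008,0,1],[0,0,0,0,-0.0008,0,1]]]' 20
```

```text
clock: 23.4
position: [0.5586, -0.3005, 0.0046]
tcp_rot: [-1.208, 1.21, -1.209]
ft_force: [0.5, -0.7, -0.7]
width: 0.997
```

```bash
python3 -m inch '[[[0,0,0,0,-0.01,0,1],[0,0,0,0,-0.03,0,1],[0,0,0,0,-0.06,0,1],[0,0,0,0,-0.1,0,1],[0,0,0,0,-0.14,0,1],[0,0,0,0,-0.18,0,1],[0,0,0,0,-0.2,0,1],[0,0,0,0,-0.2,-0.04,1],[0,0,0,0,-0.2,-0.08,1],[0,0,0,0,-0.2,-0.12,1],[0,0,0,0,-0.2,-0.16,1],[0,0,0,0,-0.2,-0.2,1],[0,0,0,0,-0.2,-0.2,1],[0,0,0,0,-0.2,-0.2,1]]]' 20
python3 - <<'E'
from h import *
print(monitor.state()["clock"],monitor.state()["ft_force"],monitor.state()["dq"])
for n in("side","top"):
    s=snapshot(n); cv2.imwrite(f"pics/{n}9.png",s["color"][:,:,::-1])
t=s; crop(t,390,190,490,300,5,"u1.png")
E
```

```text
clock: 24.57
position: [0.3575, -0.3008, 0.2057]
tcp_rot: [-1.207, 1.21, -1.212]
ft_force: [0.7, 0.1, 0.7]
width: 0.998
24.5667 [0.6725 0.1049 0.7469] [ 0.035   0.0421 -0.0565  0.003  -0.0045  0.0158]
```

View pics/side9.png

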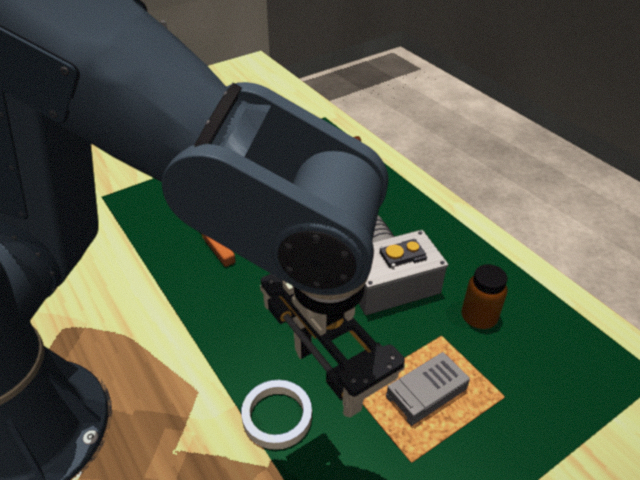

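View pics/top9.png

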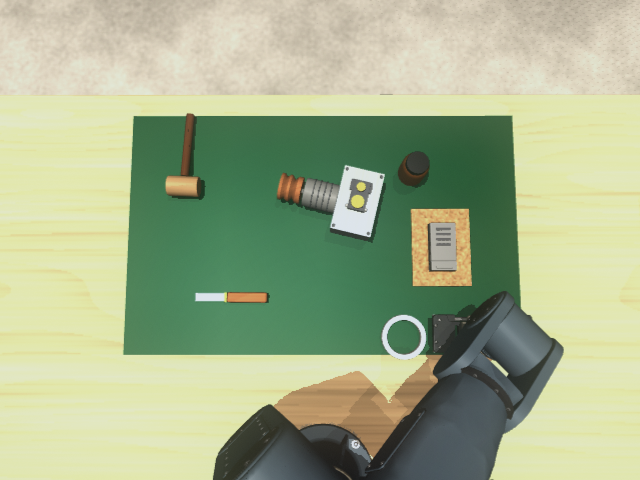

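View pics/u1.png

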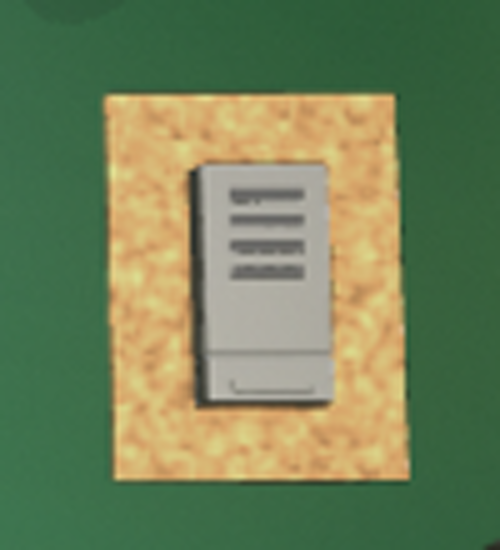

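The cover sits top side up in the middle of the mat (top crop (268,283) against the mat's centre (257,287), mostly parallax). The tool is flat on the bench at (231,297), and the tape, pot and mallet are at their first pixels.

Run:
```python
from h import *
t=snapshot("top"); print("cover",onz(t,390+268/5-.5,190+283/5-.5,.036)); print(monitor.state()["clock"]); print(ticket.sign_off())
```

```text
cover [ 0.5566 -0.3     0.036 ]
24.7167
the job is handed in; nothing more can be done
None
```

The job is handed in at 24.7 s, well under the 61 s limit. I pried the cover loose over the ledge and laid the tool flat back in its original place. Then I lifted the cover off and set it on the mat, letting go only once it was in contact.

- **Cover:** it is top side up at about (0.557, -0.300), against a mat centre of (0.559, -0.301), so it is within about 3 mm.
- **Bystanders:** by eye, the glue pot, tape roll and mallet are at their starting positions in the top view. The gripper is clear of everything.
- **Forces:** the highest force I read was about 14 N at the wrist, when the cover touched the mat. I read it only at the end of each move, not continuously.
- **One disagreement:** before insertion the cameras put the blade tip about 4 mm behind the robot's own position reading. I used the camera gap and watched the force, and the blade went in without touching the drive block.

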